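# Pack the tasting set: each fruit in the seat that fits it

## Task

Pack the fruit tasting set on the packing bench: put the three loose peaches each into the round moulded seat of its size (largest in the widest collar, middle in the middle one, smallest in the narrowest) and lay the mango lengthwise in the oval seat. Set every fruit down softly, centred and settled in its collar, do not let it drop, and leave everything else on the bench where it is.

Things in the scene. Friction and masses are not known exactly. Their poses are not given: they have to be found in the camera images.
- peach_large_center (a point): largest peach, blushed orange, loose, ball-shaped, 68 mm across and 63.6 mm high with a small flat underside (24 mm across) and flat top with a dark stem dot; this point is its centre, 31.8 mm above its underside. Stands upright on the bench at the start. Any heading will do. About as firm as hard plastic.
- peach_medium_center (a point): middle-sized peach, blushed orange, loose, ball-shaped, 58 mm across and 54 mm high with a small flat underside (21 mm across) and flat top with a dark stem dot; this point is its centre, 27 mm above its underside. Stands upright on the bench at the start. Any heading will do. About as firm as hard plastic.
- peach_small_center (a point): smallest peach, blushed orange, loose, ball-shaped, 48 mm across and 44.5 mm high with a small flat underside (18 mm across) and flat top with a dark stem dot; this point is its centre, 22.25 mm above its underside. Stands upright on the bench at the start. Any heading will do. About as firm as hard plastic.
- mango_center (a point): mango, blushed orange like the peaches, loose, lying: a long oval 84 mm long, 52 mm wide and 53 mm high with a narrow flat strip (34 x 16 mm) underneath and a stem dot at one end; this point is its centre, 26.5 mm above its underside. Its x axis runs along its length, z is up. Grip it across its width (along its y).
- seat_large: moulded pulp seat, fixed to the bench: a wide light round collar standing on a dark 86 x 86 mm square base 4 mm thick; the collar is 44 mm across inside, 56 mm outside, its rim 16 mm above the bench. Made for the largest peach, which rests on the rim with its centre 42 mm above the bench. The seat is narrower than its fruit, so fingers holding the fruit pass outside the collar. The origin is the centre of its underside, on the bench.
- seat_medium: moulded pulp seat, fixed to the bench: a middle-sized light round collar standing on a dark 74 x 74 mm square base 4 mm thick; the collar is 36 mm across inside, 46 mm outside, its rim 16 mm above the bench. Made for the middle-sized peach, which rests on the rim with its centre 39 mm above the bench. The seat is narrower than its fruit, so fingers holding the fruit pass outside the collar. The origin is the centre of its underside, on the bench.
- seat_small: moulded pulp seat, fixed to the bench: a narrow light round collar standing on a dark 62 x 62 mm square base 4 mm thick; the collar is 28 mm across inside, 38 mm outside, its rim 16 mm above the bench. Made for the smallest peach, which rests on the rim with its centre 35.5 mm above the bench. The seat is narrower than its fruit, so fingers holding the fruit pass outside the collar. The origin is the centre of its underside, on the bench.
- seat_oval: moulded pulp seat, fixed to the bench: a light oval collar standing on a dark 90 x 70 mm base 4 mm thick; the collar is 49 x 30 mm inside and 58 x 39 mm outside, its rim 16 mm above the bench. Made for the mango, which rests on the rim lengthwise, either way round, with its centre 37 mm above the bench. Fingers holding the mango across its width pass outside the collar. The x axis runs along the oval's length; the origin is the centre of its underside, on the bench.
- jar_center (a point): bystander: small glass sample jar with a white cap, loose, 46 mm across and 62 mm high, standing; this point is its centre, 31 mm above the bench. Leave it where it is. Fruits, seats, jar, tape and a few other fixed small things (stamp, cards, tape dispenser, ring gauge), none over 65 mm high, are mixed over the bench.
- tape_roll_center (a point): bystander: roll of yellow tape lying flat, loose, 84 mm across and 30 mm high; this point is its centre, 15 mm above the bench. Leave it where it is.
Things that resemble listed ones, but are neither listed nor needed, are in the scene too. What is shaped like the part that bears peach_large_center but green is not meant.

How it is judged (in metres and radians):
At the end, for the whole second after the job is handed in: Each fruit rests in its own seat: centre within 8 mm (level) of the seat's centre and at its seated height (42, 39, 35.5, 37 mm above the bench for large, middle, small peach, mango; +4 or -5 mm); the mango's length within 0.3 rad of the oval's; all at rest (horizontal distance between peach_large_center and seat_large below 0.008 m and height (world z) of peach_large_center between 0.037 and 0.046 m and linear speed of each of peach_large, peach_medium, peach_small, mango below 0.02 m/s and horizontal distance between peach_medium_center and seat_medium below 0.008 m and height (world z) of peach_medium_center between 0.0337 and 0.0427 m and horizontal distance between peach_small_center and seat_small below 0.008 m and height (world z) of peach_small_center between 0.0305 and 0.0395 m and horizontal distance between mango_center and seat_oval below 0.008 m and height (world z) of mango_center between 0.0322 and 0.0412 m and angle between the x axis of mango_center and the x axis of seat_oval, either way round below 0.3 rad); the robot touches nothing.
It fails at once if a fruit is let fall: touching nothing, over 20 mm above its seated height and already faster than 0.4 m/s (a drop of about 28 mm or more) ((height (world z) of peach_large_center above 0.062 m and linear speed of peach_large above 0.4 m/s and contact force between peach_large and anything else below 0.01 N) or (height (world z) of peach_medium_center above 0.0587 m and linear speed of peach_medium above 0.4 m/s and contact force between peach_medium and anything else below 0.01 N) or (height (world z) of peach_small_center above 0.0555 m and linear speed of peach_small above 0.4 m/s and contact force between peach_small and anything else below 0.01 N) or (height (world z) of mango_center above 0.0572 m and linear speed of mango above 0.4 m/s and contact force between mango and anything else below 0.01 N)).
It fails at once if the glass jar is pushed more than 20 mm from its place or knocked over (distance of jar_center from where it was at the start of the episode above 0.02 m).
It fails at once if the tape roll is pushed more than 20 mm from its place or knocked over (distance of tape_roll_center from where it was at the start of the episode above 0.02 m).
It also fails if it takes over 96 s, if anything falls off the work surface, if the arm or the gripper's body presses on something with over 40 N, if the wrist force passes 120 N, or if a joint passes its speed limit or range.

## Robot

A 7-joint arm with a two-finger parallel gripper is mounted at the origin on the work surface. World frame = base frame: x ahead of the robot, y to its left, z up, the work surface at z = 0. Lengths are in mm, angles in rad, forces in N, time in s.
With the tool pointing down it reaches from about 400 to 875 mm from the base axis. Payload 4.4 kg.
Tool frame: the origin (TCP) lies between the finger pads; the fingertips stand 11 mm ahead of it and the grasp point (between the pads) lies 8 mm behind it; y points along the fingers, x is the direction in which the jaws open and shut, and the axes are right-handed (so a half turn about y gives the same grasp; the last joint's range is limited). The gripper opens to 85 mm and grips with 20 to 120 N. Pads are 22 mm wide; open, the fingers measure 114 mm over their backs; the gripper's body (76 mm by 85 mm) begins 54 mm behind the grasp point. The pads swing forward as they close: fully open they stand 13 mm farther back than shut.
Start: joints at [1.077, 0.628, 0.038, 1.517, -0.027, 0.996, -0.02], TCP at [269.694, -591.425, 217.013] pointing down, gripper open.
Joint ranges: [-3.06, 3.06], [-0.37, 2.12], [-1.25, 1.32], [0.18, 2.47], [-1.1, 4.24], [0.23, 1.98], [-2.94, 2.94]. Speed limits (rad/s): [2.57, 2.57, 3.14, 3.14, 3.14, 3.14, 3.14].

## Interface

Orientations are given as [roll, pitch, yaw] about the fixed x, y, z axes, in that order (R = Rz(yaw) Ry(pitch) Rx(roll)).
In Python, from cell import * gives the robot as it stands.
- The arm moves only by the shell command python3 -m jog 'ROWS'. ROWS is JSON, a list of rows, each an object of numbers: "x", "y", "z": the shift along the tool's x, y, z in mm; "ax", "ay", "az": the turn, a rotation vector about the tool's x, y, z in rad; "grip": the finger opening in mm, from 0 to 85.4. In form: [{"x": .., "y": .., "z": .., "ax": .., "ay": .., "az": .., "grip": ..}, ...]. A call has 1 to 5 rows; each row is the pose to reach, as a shift and turn from the pose commanded when the call began, along the tool's axes at that moment; what a row does not reach only later rows make up. A row lasts 1/10 s, in which the tool goes at most 50 mm and 8.59 degrees, less where a joint would pass 70% of its speed; a pose out of reach is approached as far as the arm can. A call with a gripper value outside its range is refused whole. The fingers move at their own pace and stop on an object; the grip force is fixed at half the most. Time passes only in rows, so rows that repeat a pose let the fingers close. It gives the time, the measured TCP pose, the force and the opening at its end, in the units of the state.
- read_state(): the state, without advancing time (a new reading comes with each control period).
- get_image(name): name is "side" or "top"; returns a dict with "color" (480x640x3 uint8, red, green, blue), "vfov" (degrees; the focal length in pixels is half the picture's height over the tangent of half this angle, whatever the lens; pixels are square), "cx", "cy" (the principal point, pixels), "camera_from_world" (4x4, takes a point from world to camera coordinates). Camera axes: x right, y down, z forward; pixel columns grow to the right and rows downward; lengths in mm; the calibration is good to about 2 mm. A picture is of the moment at which its call begins. There is no depth.
- finish_job(): hands the job in, once; it reports no verdict.
The state is a dict: "clock": time; "qpos": joint angles; "qd": joint speeds; "tau": joint torques, N m; "eef_pos": TCP position; "tool_rot": TCP orientation; "force": force on the tool from outside, world axes, zero at the start; "torque": the same for the moment, N m; "width": finger opening in mm.
Only numpy, scipy, OpenCV 4.12 (cv2) and the standard library are available. Lean on these libraries where they do the work, as an engineer would, in place of code of your own. Each camera call takes 0.05 s, during which the arm holds its last target.

## Working session

There is one attempt and no reset: what is moved stays moved. The work goes in short steps, Python scripts to look and compute and a shell command to move; the robot and the scene stay as the last step left them, time stands still between calls to the robot, and variables do not carry over. Pictures are saved under pics/ and viewed, and the job is handed in when it is done.

```bash
ls; mkdir -p pics; python3 - <<'E'
from cell import *
import cv2
s=read_state();print({k:s[k] for k in('clock','eef_pos','tool_rot','width','force')})
for n in('top','side'):
    d=get_image(n);cv2.imwrite(f'pics/{n}0.png',d['color'][:,:,::-1]);print(n,d['vfov'],d['cx'],d['cy'],d['camera_from_world'])
E
```

```text
pics
{'clock': 0.0, 'eef_pos': array([ 269.37473981, -590.82138723,  216.07075099]), 'tool_rot': array([-1.57085886,  0.00194908, -1.14305418]), 'width': 85.30744989187444, 'force': array([ 0.86036011, -0.54173101,  0.52988036])}
top 46.6223491998731 313.5977189755862 244.3084809493982 [[-1.97289605e-02 -9.99793413e-01 -4.88873859e-03  2.16719494e+01]
 [-9.86734018e-01  2.02588813e-02 -1.61076242e-01  5.38255661e+02]
 [ 1.61142006e-01  1.64601785e-03 -9.86929858e-01  1.26907082e+03]
 [ 0.00000000e+00  0.00000000e+00  0.00000000e+00  1.00000000e+00]]
side 48.079602504501 320.651784721896 244.02434526182546 [[ 9.87497859e-01 -1.57097671e-01 -1.29730257e-02 -5.29254644e+02]
 [-1.25498544e-01 -7.33726696e-01 -6.67753885e-01  1.19610063e+02]
 [ 9.53839249e-02  6.61033628e-01 -7.44269071e-01  1.08002068e+03]
 [ 0.00000000e+00  0.00000000e+00  0.00000000e+00  1.00000000e+00]]
```

View pics/top0.png

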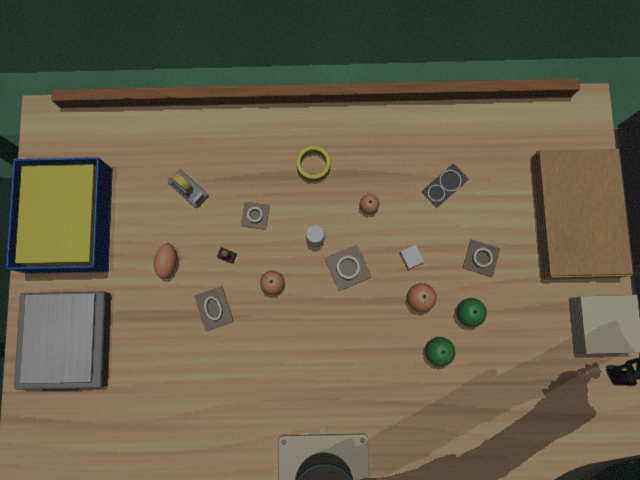

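View pics/side0.png

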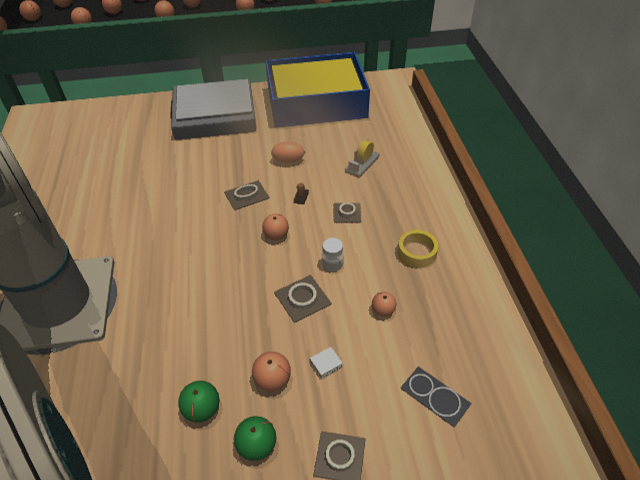

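```bash
cat > h.py <<'E'
import numpy as np,cv2
from cell import *
def ray(d,u,v):
    f=240/np.tan(np.radians(d['vfov'])/2);M=np.array(d['camera_from_world']);R=M[:3,:3];t=M[:3,3]
    return -R.T@t, R.T@np.array([(u-d['cx'])/f,(v-d['cy'])/f,1.])
def onz(d,u,v,z):
    o,r=ray(d,u,v);return (o+r*(z-o[2])/r[2])
def pix(d,p):
    f=240/np.tan(np.radians(d['vfov'])/2);M=np.array(d['camera_from_world']);c=M[:3,:3]@np.array(p)+M[:3,3]
    return np.array([f*c[0]/c[2]+d['cx'],f*c[1]/c[2]+d['cy']])
def tri(*ob):
    A=np.zeros((3,3));b=np.zeros(3)
    for d,u,v in ob:
        o,r=ray(d,u,v);r=r/np.linalg.norm(r);P=np.eye(3)-np.outer(r,r);A+=P;b+=P@o
    return np.linalg.solve(A,b)
E
python3 - <<'E'
from h import *
for n in('top','side'):
    d=get_image(n);im=d['color'];hsv=cv2.cvtColor(im,cv2.COLOR_RGB2HSV)
    np.set_printoptions(suppress=True)
    pts=dict(top=[(422,300),(165,261),(450,270),(348,255),(348,266),(330,260)],side=[(270,375),(288,155),(100,250),(302,292),(310,310)])[n]
    for u,v in pts: print(n,u,v,hsv[v,u])
d=get_image('top')['color'][:,:,::-1];
cv2.imwrite('pics/t_l.png',cv2.resize(d[170:340,145:345],None,fx=4,fy=3.5,interpolation=2)[:,:])
cv2.imwrite('pics/t_r.png',cv2.resize(d[150:340,320:520],None,fx=4,fy=3.1,interpolation=2))
E
```

```text
top 422 300 [ 17  89 140]
top 165 261 [ 13  99 141]
top 450 270 [ 16  88 145]
top 348 255 [ 19  17 123]
top 348 266 [ 18  44 105]
top 330 260 [ 18  40 108]
side 270 375 [ 11 134 177]
side 288 155 [ 10 124 136]
side 100 250 [ 16 104 171]
side 302 292 [17 64 91]
side 310 310 [20 64 92]
```

View pics/t_l.png

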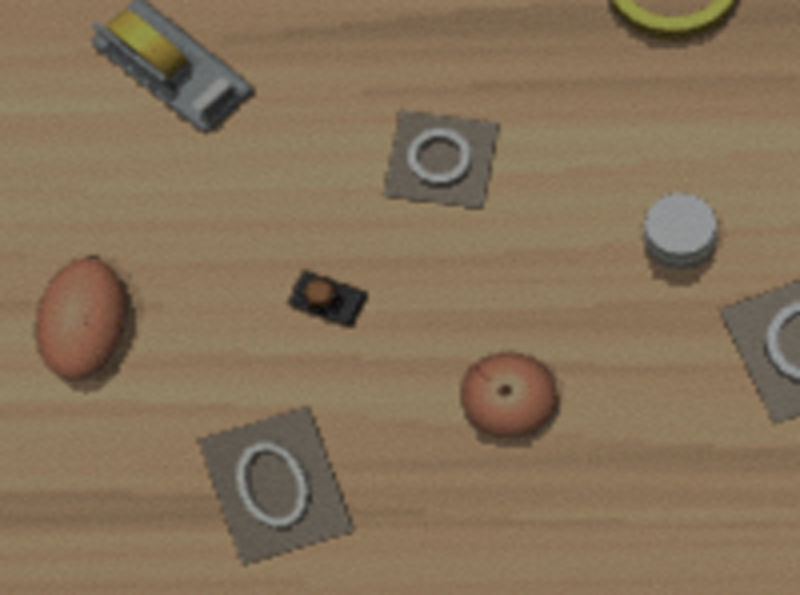

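View pics/t_r.png

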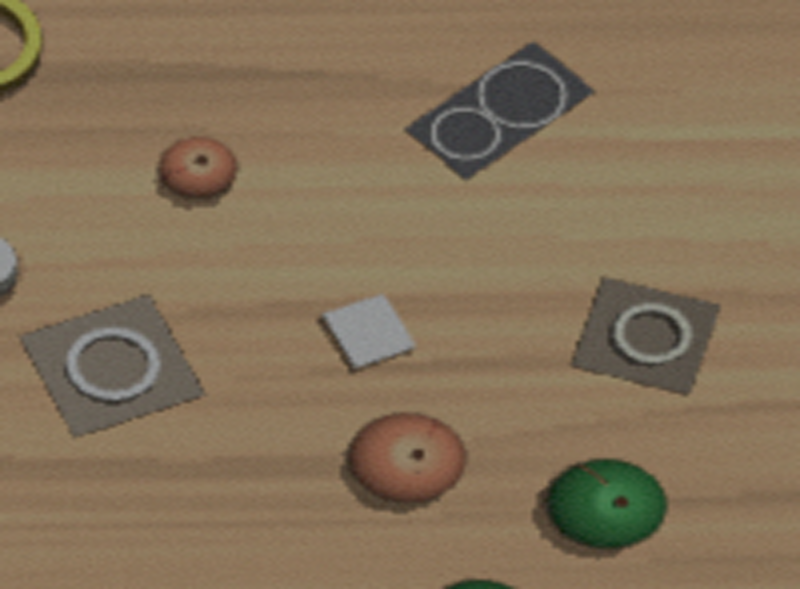

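Pictures show (top px): mango (165,261), middle peach (272,283), small peach (369,204), large peach (422,297), green lookalikes (472,312) and (440,351), which are excluded by colour. Seats: narrow (255,215), oval (213,308), wide (348,267), middle (482,258). The ring gauge (445,185) is flat, with two rings on one card, so it's not a seat.

```bash
cat > m.py <<'E'
from h import *
def blobs(d,kind):
    im=d['color'];lab=cv2.cvtColor(im,cv2.COLOR_RGB2LAB).astype(int);hsv=cv2.cvtColor(im,cv2.COLOR_RGB2HSV).astype(int)
    if kind=='fruit': m=(lab[...,1]>144)
    else: m=(hsv[...,1]<38)&(hsv[...,2]>100)
    m=m.astype(np.uint8)
    if kind=='fruit': m=cv2.morphologyEx(m,cv2.MORPH_CLOSE,np.ones((5,5)))
    out=[]
    cs,_=cv2.findContours(m,cv2.RETR_EXTERNAL,cv2.CHAIN_APPROX_NONE)
    for c in cs:
        a=cv2.contourArea(c)
        if 60<a<3500 and len(c)>5:
            M=cv2.moments(c);x,y,w,h=cv2.boundingRect(c);e=cv2.fitEllipse(c)
            out.append((M['m10']/M['m00'],M['m01']/M['m00'],a,w,h,e,c))
    return out
if __name__=='__main__':
  for n in('top','side'):
    d=get_image(n)
    for k in('fruit','ring'):
        for b in blobs(d,k): print(n,k,np.round(b[:5],1),'ell',np.round(b[5][0],1),np.round(b[5][1],1),round(b[5][2],1))
E
python3 m.py
```

```text
top ring [290.3 447.4 267.5  37.   36. ] ell [294.3 449.4] [28.1 32.5] 30.6
top ring [ 348.1  449.6 1028.    60.    45. ] ell [343.6 453.9] [41.9 57.8] 106.6
top ring [212.2 307.7 308.   18.   24. ] ell [212.2 307.7] [16.4 24.1] 165.1
top ring [ 612.8  315.  1939.    59.    58. ] ell [613.4 318.2] [52.6 67.9] 123.2
top ring [348.1 266.2 432.   26.   25. ] ell [348.1 266.2] [23.1 24. ] 116.0
top ring [482.9 256.7 274.   19.   20. ] ell [482.9 256.7] [18.1 19.4] 150.2
top ring [412.  256.2 294.5  23.   24. ] ell [412.  256.3] [18.5 22.1] 150.3
top ring [314.6 233.4 222.   18.   18. ] ell [314.6 233.4] [16.6 17.2] 86.5
top ring [254.5 213.3 187.5  18.   16. ] ell [254.5 213.3] [14.9 16.2] 65.2
top ring [449.5 180.6 348.5  34.   31. ] ell [445.  184.5] [19.4 39.9] 49.2
top ring [193.4 190.4 152.5  28.   36. ] ell [183.2 185.6] [17.5 51.8] 128.9
side fruit [271.1 368.2 871.5  36.   34. ] ell [271.1 368.2] [32.5 34.3] 87.6
side fruit [384.5 301.5 305.   22.   20. ] ell [384.6 301.5] [18.3 21.4] 119.2
side fruit [275.2 223.4 328.5  24.   20. ] ell [275.2 223.4] [18.7 22.6] 96.1
side fruit [286.4 149.6 143.   30.   13. ] ell [287.7 148.2] [11.2 26.1] 90.7
side fruit [ 79.7  13.1 127.   18.   12. ] ell [79.8 13.2] [10.1 16.4] 90.4
side fruit [163.2   6.3 107.   17.   12. ] ell [163.1   5.8] [10.8 15.4] 80.6
side fruit [ 28.    4.7 113.5  17.   11. ] ell [28.   4.7] [ 9.9 15.7] 89.3
side ring [ 435.8  395.2 1129.    52.    43. ] ell [436.7 395.9] [25.7 62.6] 125.5
side ring [326.  361.1 491.   33.   31. ] ell [325.8 361.5] [24.5 28.7] 66.5
side ring [332.4 245.2 219.5  20.   15. ] ell [332.4 245.2] [14.4 19.5] 91.4
side ring [365.9 162.7 122.   30.   23. ] ell [363.  154.1] [23.1 32.2] 18.3
side ring [ 212.2  102.2 3050.5   81.    47. ] ell [212.2 102.2] [44.8 96. ] 83.8
side ring [ 451.9   14.1 1086.5   44.    31. ] ell [451.6  14. ] [32.  47.8] 76.4
```

```bash
python3 - <<'E'
from h import *
d0={n:get_image(n) for n in('top','side')}
def ratio(d):
    im=cv2.GaussianBlur(d['color'],(3,3),0).astype(float);return im[...,0]/(im[...,1]+3)
r=ratio(d0['top']);s=ratio(d0['side'])
print(np.round(r[261,145:190],2));print(np.round(r[297,395:450],2));print(np.round(s[345:400,271],2));print(np.round(s[152,262:315],2))
print(np.percentile(r[110:430,120:520],[50,90,95,97,98]))
E
```

```text
[1.15 1.15 1.15 1.14 1.14 1.14 1.13 1.14 1.18 1.32 1.44 1.44 1.38 1.33
 1.28 1.22 1.18 1.17 1.19 1.22 1.25 1.31 1.36 1.4  1.43 1.44 1.44 1.44
 1.45 1.42 1.36 1.22 1.19 1.16 1.17 1.17 1.15 1.14 1.14 1.14 1.14 1.13
 1.13 1.14 1.14]
[1.18 1.17 1.17 1.18 1.19 1.18 1.18 1.19 1.19 1.18 1.17 1.19 1.26 1.39
 1.43 1.42 1.42 1.44 1.46 1.45 1.43 1.4  1.29 1.19 1.13 1.1  1.1  1.13
 1.18 1.26 1.24 1.19 1.19 1.25 1.28 1.34 1.4  1.43 1.44 1.44 1.4  1.27
 1.19 1.17 1.17 1.17 1.17 1.17 1.18 1.17 1.18 1.17 1.17 1.17 1.17]
[1.21 1.21 1.22 1.22 1.21 1.24 1.33 1.48 1.53 1.5  1.47 1.43 1.41 1.41
 1.41 1.45 1.44 1.37 1.32 1.24 1.21 1.18 1.18 1.19 1.23 1.29 1.35 1.39
 1.41 1.45 1.48 1.52 1.54 1.53 1.53 1.53 1.53 1.52 1.54 1.52 1.51 1.49
 1.47 1.45 1.45 1.4  1.29 1.2  1.18 1.16 1.18 1.2  1.22 1.23 1.22]
[1.21 1.21 1.21 1.22 1.2  1.17 1.17 1.17 1.2  1.27 1.36 1.39 1.42 1.43
 1.44 1.44 1.45 1.44 1.46 1.45 1.45 1.45 1.45 1.46 1.46 1.46 1.46 1.46
 1.46 1.46 1.46 1.46 1.46 1.46 1.45 1.45 1.44 1.42 1.42 1.4  1.4  1.36
 1.28 1.23 1.21 1.21 1.22 1.21 1.21 1.22 1.21 1.22 1.22]
[1.16049383 1.18333333 1.18644068 1.18965517 1.19298246]
```

```bash
cat > m2.py <<'E'
from h import *
def cont(m,u,v,win=40):
    cs,_=cv2.findContours(m.astype(np.uint8),cv2.RETR_EXTERNAL,cv2.CHAIN_APPROX_NONE)
    best=None
    for c in cs:
        if len(c)<12: continue
        h=cv2.convexHull(c);M=cv2.moments(h)
        if M['m00']<80: continue
        p=np.array([M['m10'],M['m01']])/M['m00'];q=np.hypot(*(p-[u,v]))
        if q<win*.4 and (best is None or M['m00']>best[1]): best=(p,M['m00'],h)
    return best
def fm(d,th):
    im=cv2.GaussianBlur(d['color'],(3,3),0).astype(float);return im[...,0]/(im[...,1]+3)>th
def rm(d,s,v):
    h=cv2.cvtColor(d['color'],cv2.COLOR_RGB2HSV);return (h[...,1]<s)&(h[...,2]>v)
E
cat > meas.py <<'E'
from m2 import *
T=get_image('top');S=get_image('side')
F=dict(large=((422,297),(271,372),31.8),medium=((272,283),(276,228),27),small=((369,204),(384,304),22.25),mango=((165,261),(288,152),26.5))
for k,(t,s,z) in F.items():
    a=cont(fm(T,1.27),*t);b=cont(fm(S,1.3),*s)
    pt=onz(T,*a[0],z);ps=onz(S,*b[0],z)
    print(k,np.round(a[0],1),round(a[1]),np.round(b[0],1),round(b[1]),'top',np.round(pt[:2],1),'side',np.round(ps[:2],1),'tri',np.round(tri((T,*a[0]),(S,*b[0])),1))
    if k=='mango':
        e=cv2.fitEllipse(a[2]);th=np.radians(e[2]+90);v=np.array([np.cos(th),np.sin(th)])*15
        q=onz(T,*(a[0]+v),z)-onz(T,*(a[0]-v),z);print(e,'axis',np.degrees(np.arctan2(q[1],q[0])))
R=dict(large=((348,266),(302,294)),medium=((483,257),(340,454)),small=((254.5,213.3),(347,210)),oval=((212,308),(246,191)))
for k,(t,s) in R.items():
    a=cont(rm(T,38,100),*t);b=cont(rm(S,58,105),*s)
    pt=onz(T,*a[0],16);o=[k,np.round(a[0],1),'top',np.round(pt[:2],1)]
    if b is not None: o+=[np.round(b[0],1),b[1],'side',np.round(onz(S,*b[0],16)[:2],1),'tri',np.round(tri((T,*a[0]),(S,*b[0])),1)]
    print(*o)
    if k=='oval':
        e=cv2.fitEllipse(a[2]);th=np.radians(e[2]+90);v=np.array([np.cos(th),np.sin(th)])*10
        q=onz(T,*(a[0]+v),16)-onz(T,*(a[0]-v),16);print(e,'axis',np.degrees(np.arctan2(q[1],q[0])))
a=cont(rm(T,38,100),314.6,233.4);print('jar',onz(T,*a[0],60))
print('tape',onz(T,313,164,15),'stamp',onz(T,227,255,10),'card',onz(T,412,257,10),'disp',onz(T,188,188,15))
print('gauge',onz(T,445,186,0),'greens',onz(T,472,312,32),onz(T,440,351,32))
E
python3 meas.py
```

```text
large [421.4 297.1] 616 [270.9 370.7] 1191 top [ 410.2 -239. ] side [ 410.8 -237.4] tri [ 410.5 -238.5   33.8]
medium [271.7 282.2] 422 [275.  226.3] 521 top [452.6 111.6] side [453.2 113.9] tri [452.8 111.4  29.4]
small [369.1 203.2] 269 [383.8 303.5] 454 top [ 640.2 -125.6] side [ 640.5 -123.8] tri [ 639.8 -125.4   24.5]
mango [164.8 260.5] 574 [287.6 151.2] 474 top [509.7 365.6] side [510.8 369.7] tri [509.8 364.6  30.4]
((164.83914184570312, 260.5222473144531), (21.893199920654297, 34.29835891723633), 10.273113250732422) axis 171.07423412137356
large [348.2 266.1] top [488.6 -70.8] [302.1 293.4] 506.5 side [487.8 -68.8] tri [488.  -70.6  18.5]
medium [482.9 256.7] top [ 504.8 -393.9] [339.9 453.4] 667.5 side [ 504.8 -392.3] tri [ 504.6 -393.2   18.3]
small [254.4 213.5] top [622.  153.3] [347.  208.2] 144.0 side [621.6 153.6] tri [621.7 153.2  16.5]
oval [212.2 307.8] top [396.  253.6] [245.5 190.3] 222.5 side [396.4 254. ] tri [396.2 253.6  16.3]
((212.06886291503906, 307.7272644042969), (17.281879425048828, 24.787641525268555), 164.258056640625) axis 16.246833372888723
jar [561.56435744   7.98395348  60.        ]
tape [744.01756638   8.39635754  15.        ] stamp [522.24205014 220.28503021  10.        ] card [ 508.27216106 -225.32250246   10.        ] disp [689.47679719 316.06943043  15.        ]
gauge [ 685.28164462 -317.24356094    0.        ] greens [ 373.2288702  -354.79853165   32.        ] [ 285.53603179 -275.35515759   32.        ]
```

```bash
cat > go.py <<'E'
import sys
from h import *
from scipy.spatial.transform import Rotation as Ro
s=read_state();R=Ro.from_euler('xyz',s['tool_rot']).as_matrix()
X=np.array(list(map(float,sys.argv[1:4])));d=R.T@(X-s['eef_pos'])
print('t',round(s['clock'],2),'pos',np.round(s['eef_pos'],1),'rot',np.round(s['tool_rot'],3),'F',np.round(s['force'],1),'w',round(s['width'],1))
print('tool shift x,y,z',np.round(d,1),'dist',round(np.linalg.norm(d)))
if len(sys.argv)>4: print('ay',round(-((float(sys.argv[4])-np.degrees(s['tool_rot'][2])+90)%180-90)*np.pi/180,3))
E
python3 go.py 410.4 -238.4 120
```

```text
t 0.55 pos [ 269.7 -591.4  217. ] rot [-1.571 -0.    -1.143] F [-0.5 -0.3  0.9] w 85.3
tool shift x,y,z [-262.8   97.   274.5] dist 392
```

```bash
python3 -m jog '[{"x":-30,"y":10,"z":31},{"x":-62,"y":22,"z":65},{"x":-95,"y":35,"z":99},{"x":-128,"y":47,"z":133},{"x":-160,"y":59,"z":167}]'; python3 go.py 410.4 -238.4 120
```

```text
t 0.55 pos [ 269.7 -591.4  217. ] rot [-1.571 -0.    -1.143] F [-0.5 -0.3  0.9] w 85.3
tool shift x,y,z [-262.8   97.   274.5] dist 392$[0]: bad value
```

```bash
python3 -m jog '[{"x":-30,"y":10,"z":31,"ax":0,"ay":0,"az":0,"grip":85},{"x":-62,"y":22,"z":65,"ax":0,"ay":0,"az":0,"grip":85},{"x":-95,"y":35,"z":99,"ax":0,"ay":0,"az":0,"grip":85},{"x":-128,"y":47,"z":133,"ax":0,"ay":0,"az":0,"grip":85},{"x":-160,"y":59,"z":167,"ax":0,"ay":0,"az":0,"grip":85}]'; python3 go.py 410.4 -238.4 120
```

```text
clock: 1.05
eef_pos: [355.8, -374.9, 157.9]
tool_rot: [-1.57, -0.001, -1.143]
force: [-0.3, 0.1, 0.7]
width: 85.0
t 1.05 pos [ 355.8 -374.9  157.9] rot [-1.570e+00 -1.000e-03 -1.143e+00] F [-0.3  0.1  0.7] w 85.0
tool shift x,y,z [-101.6   37.9  106.2] dist 152
```

```bash
python3 -m jog '[{"x":-32,"y":11,"z":33,"ax":0,"ay":0,"az":0,"grip":85},{"x":-65,"y":23,"z":68,"ax":0,"ay":0,"az":0,"grip":85},{"x":-90,"y":33,"z":95,"ax":0,"ay":0,"az":0,"grip":85},{"x":-101.6,"y":38,"z":106.2,"ax":0,"ay":0,"az":0,"grip":85},{"x":-101.6,"y":38,"z":106.2,"ax":0,"ay":0,"az":0,"grip":85}]'; python3 go.py 410.4 -238.4 16
python3 - <<'E'
from h import *
d=get_image('side')['color'][:,:,::-1];cv2.imwrite('pics/a1.png',cv2.resize(d[230:460,150:420],None,fx=2.9,fy=2.6))
d=get_image('top')['color'][:,:,::-1];cv2.imwrite('pics/a1t.png',cv2.resize(d[200:400,320:520],None,fx=3,fy=3))
E
```

```text
clock: 1.55
eef_pos: [410.7, -236.9, 119.5]
tool_rot: [-1.571, 0.002, -1.137]
force: [-0.2, -0.4, 0.3]
width: 84.3
t 1.55 pos [ 410.7 -236.9  119.5] rot [-1.571  0.002 -1.137] F [-0.2 -0.4  0.3] w 84.3
tool shift x,y,z [  1.4 103.5  -0.9] dist 104
```

View pics/a1.png

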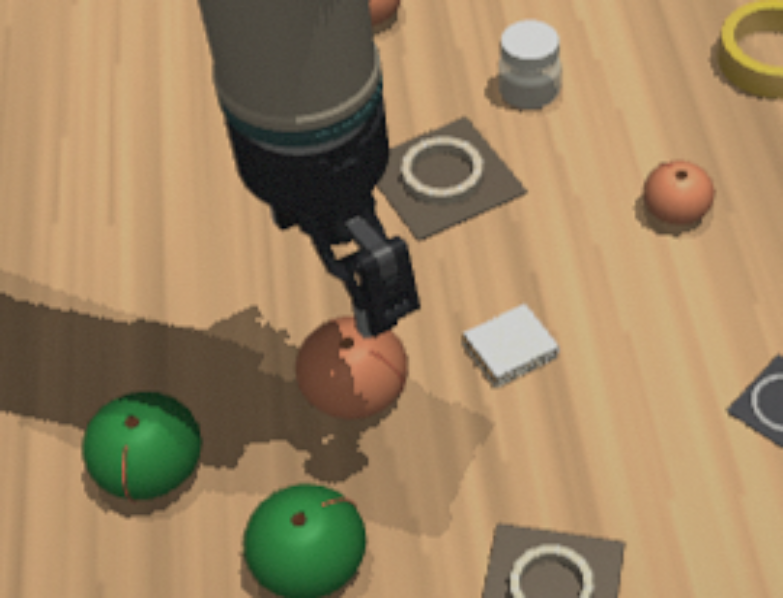

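View pics/a1t.png

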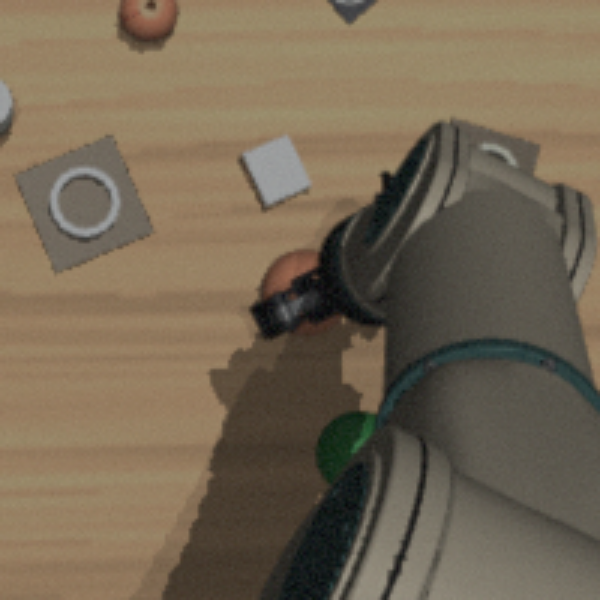

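The wide seat, jar and greens are where they were; the gripper sits above the large orange peach (near (350,360) in the side crop), with the jaws clear of the greens. Descending.

```bash
python3 -m jog '[{"x":0.5,"y":40,"z":-0.5,"ax":0,"ay":0,"az":0,"grip":85},{"x":1,"y":75,"z":-1,"ax":0,"ay":0,"az":0,"grip":85},{"x":1,"y":95,"z":-1,"ax":0,"ay":0,"az":0,"grip":85},{"x":1,"y":103.5,"z":-1,"ax":0,"ay":0,"az":0,"grip":85},{"x":1,"y":103.5,"z":-1,"ax":0,"ay":0,"az":0,"grip":85}]'; python3 go.py 410.4 -238.4 16
python3 - <<'E'
from h import *
d=get_image('side')['color'][:,:,::-1];cv2.imwrite('pics/a2.png',cv2.resize(d[310:430,210:340],None,fx=5,fy=5))
E
```

```text
clock: 2.15
eef_pos: [408.5, -242.7, 16.0]
tool_rot: [-1.572, 0.0, -1.145]
force: [-0.3, 0.5, -0.3]
width: 84.8
t 2.15 pos [ 408.5 -242.7   16. ] rot [-1.572  0.    -1.145] F [-0.3  0.5 -0.3] w 84.8
tool shift x,y,z [-3.1  0.   3.5] dist 5
```

View pics/a2.png

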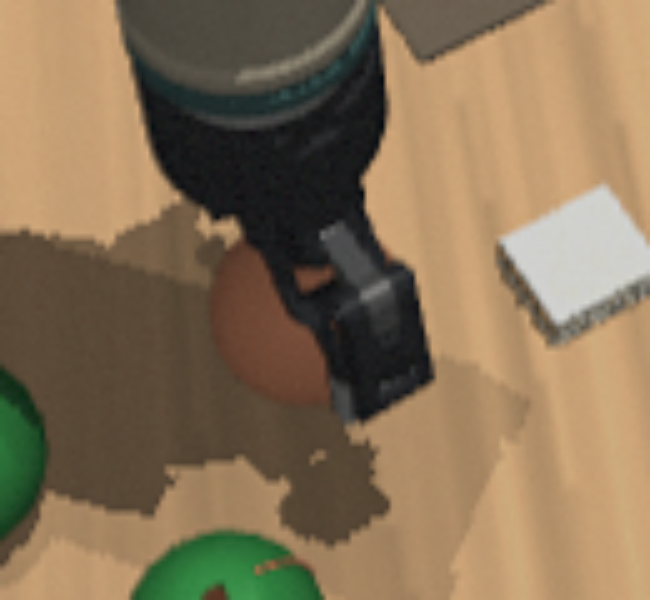

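```bash
python3 -m jog '[{"x":-1,"y":0,"z":2,"ax":0,"ay":0,"az":0,"grip":85},{"x":-1,"y":0,"z":2,"ax":0,"ay":0,"az":0,"grip":85},{"x":-1,"y":0,"z":2,"ax":0,"ay":0,"az":0,"grip":85}]'; python3 go.py 410.4 -238.4 16;python3 go.py 410.4 -238.4 16
```

```text
clock: 2.5
eef_pos: [411.4, -239.9, 17.4]
tool_rot: [-1.57, -0.001, -1.143]
force: [-0.2, 0.4, 0.4]
width: 84.7
t 2.5 pos [ 411.4 -239.9   17.4] rot [-1.570e+00 -1.000e-03 -1.143e+00] F [-0.2  0.4  0.4] w 84.7
tool shift x,y,z [-1.7  1.4 -0.3] dist 2
t 2.5 pos [ 411.4 -239.9   17.4] rot [-1.570e+00 -1.000e-03 -1.143e+00] F [-0.2  0.4  0.4] w 84.7
tool shift x,y,z [-1.7  1.4 -0.3] dist 2
```

```bash
python3 -m jog '[{"x":-1,"y":0.5,"z":0,"ax":0,"ay":0,"az":0,"grip":80},{"x":-1,"y":0.5,"z":0,"ax":0,"ay":0,"az":0,"grip":72},{"x":-1,"y":0.5,"z":0,"ax":0,"ay":0,"az":0,"grip":60},{"x":-1,"y":0.5,"z":0,"ax":0,"ay":0,"az":0,"grip":50},{"x":-1,"y":0.5,"z":0,"ax":0,"ay":0,"az":0,"grip":50}]'; python3 -m jog '[{"x":0,"y":0,"z":0,"ax":0,"ay":0,"az":0,"grip":50},{"x":0,"y":0,"z":0,"ax":0,"ay":0,"az":0,"grip":50},{"x":0,"y":0,"z":0,"ax":0,"ay":0,"az":0,"grip":50}]';python3 go.py 488.4 -70.2 26.2
python3 - <<'E'
from h import *
d=get_image('side')['color'][:,:,::-1];cv2.imwrite('pics/a3.png',cv2.resize(d[310:430,210:340],None,fx=5,fy=5))
E
```

```text
clock: 3.0
eef_pos: [410.2, -238.5, 17.0]
tool_rot: [-1.57, 0.0, -1.143]
force: [-0.6, 1.5, 13.2]
width: 61.9
clock: 3.3
eef_pos: [410.2, -238.5, 17.0]
tool_rot: [-1.57, 0.0, -1.143]
force: [-0.7, 1.3, 12.2]
width: 62.1
t 3.3 pos [ 410.2 -238.5   17. ] rot [-1.57   0.    -1.143] F [-0.7  1.3 12.2] w 62.1
tool shift x,y,z [-120.7   -9.1  141. ] dist 186
```

View pics/a3.png

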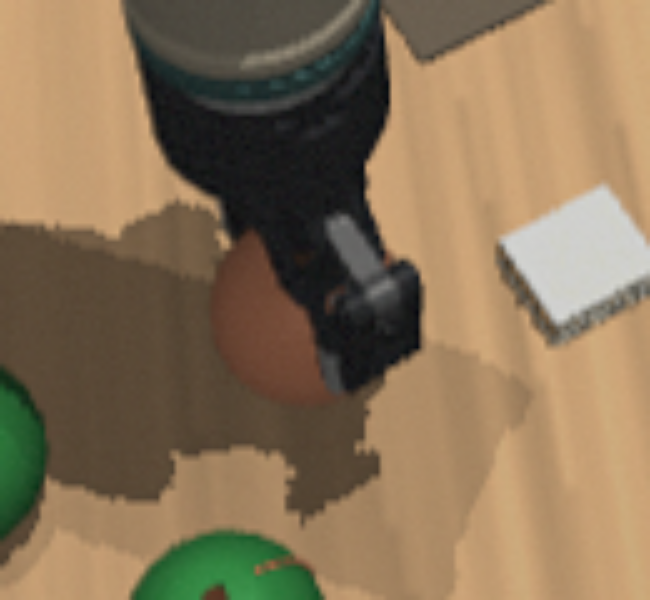

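```bash
python3 - <<'E'
from h import *
d=get_image('side')
c=np.array([410.2,-238.5]);x=np.array([np.cos(-1.143),np.sin(-1.143)]);zz=np.array([-x[1],x[0]])
for z in (0,10,20,30,40,50,60):
  print(z,[np.round(pix(d,[*(c+x*a+zz*b),z]),0) for a,b in((31,-11),(31,11),(-31,11))])
t=get_image('top');cv2.imwrite('pics/a3t.png',cv2.resize(t['color'][240:340,360:480,::-1],None,fx=6,fy=6))
E
```

```text
0 [array([276., 397.]), array([286., 390.]), array([269., 364.])]
10 [array([275., 394.]), array([286., 388.]), array([268., 361.])]
20 [array([275., 391.]), array([286., 385.]), array([268., 359.])]
30 [array([274., 389.]), array([285., 382.]), array([267., 356.])]
40 [array([274., 386.]), array([285., 379.]), array([267., 353.])]
50 [array([273., 383.]), array([285., 376.]), array([266., 350.])]
60 [array([273., 380.]), array([284., 374.]), array([266., 347.])]
```

View pics/a3t.png

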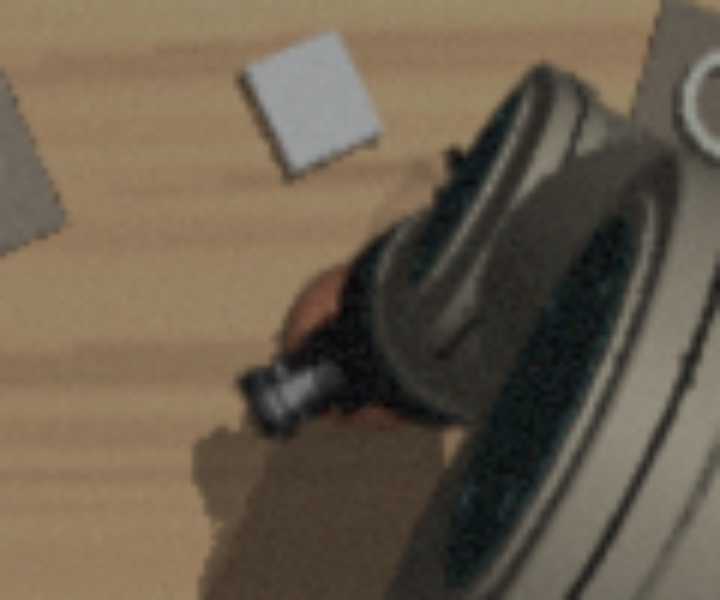

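```bash
python3 -m jog '[{"x":0,"y":0,"z":0,"ax":0,"ay":0,"az":0,"grip":80},{"x":0,"y":0,"z":0,"ax":0,"ay":0,"az":0,"grip":80},{"x":0,"y":3,"z":0,"ax":0,"ay":0,"az":0,"grip":80},{"x":0,"y":6,"z":0,"ax":0,"ay":0,"az":0,"grip":80},{"x":0,"y":6,"z":0,"ax":0,"ay":0,"az":0,"grip":70}]'; python3 -m jog '[{"x":0,"y":0,"z":0,"ax":0,"ay":0,"az":0,"grip":62},{"x":0,"y":0,"z":0,"ax":0,"ay":0,"az":0,"grip":50},{"x":0,"y":0,"z":0,"ax":0,"ay":0,"az":0,"grip":50},{"x":0,"y":0,"z":0,"ax":0,"ay":0,"az":0,"grip":50},{"x":0,"y":0,"z":0,"ax":0,"ay":0,"az":0,"grip":50}]'
```

```text
clock: 3.95
eef_pos: [409.9, -238.5, 9.4]
tool_rot: [-1.571, 0.001, -1.143]
force: [-0.4, -0.2, -1.1]
width: 70.1
clock: 4.45
eef_pos: [410.0, -238.6, 10.4]
tool_rot: [-1.571, 0.0, -1.143]
force: [-0.2, 0.4, 6.6]
width: 63.9
```

```bash
python3 -m jog '[{"x":0,"y":-2,"z":0,"ax":0,"ay":0,"az":0,"grip":50},{"x":0,"y":-5,"z":0,"ax":0,"ay":0,"az":0,"grip":50},{"x":0,"y":-10,"z":0,"ax":0,"ay":0,"az":0,"grip":50},{"x":0,"y":-15,"z":0,"ax":0,"ay":0,"az":0,"grip":50},{"x":0,"y":-15,"z":0,"ax":0,"ay":0,"az":0,"grip":50}]'; python3 go.py 488.4 -70.2 70
python3 - <<'E'
from h import *
d=get_image('side')['color'][:,:,::-1];cv2.imwrite('pics/a4.png',cv2.resize(d[310:430,210:340],None,fx=5,fy=5))
E
```

```text
clock: 4.95
eef_pos: [410.7, -239.0, 25.7]
tool_rot: [-1.57, -0.001, -1.143]
force: [-0.8, -0.3, -0.7]
width: 64.3
t 4.95 pos [ 410.7 -239.    25.7] rot [-1.570e+00 -1.000e-03 -1.143e+00] F [-0.8 -0.3 -0.7] w 64.3
tool shift x,y,z [-121.3  -44.3  140.8] dist 191
```

View pics/a4.png

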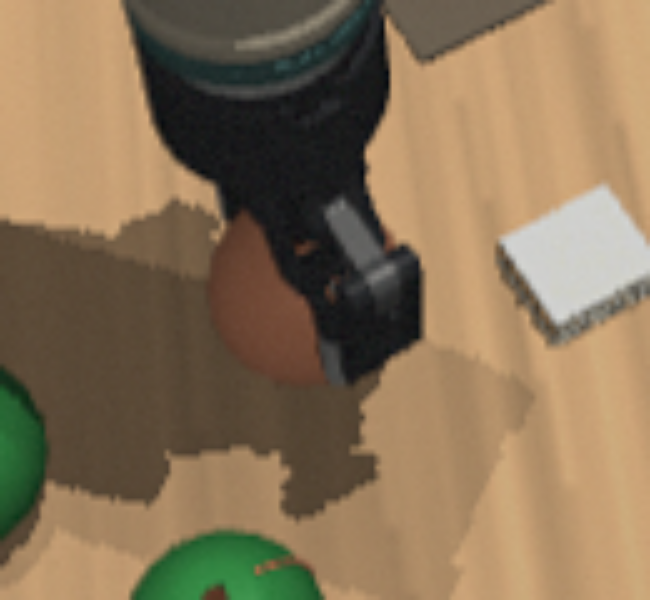

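```bash
python3 -m jog '[{"x":-4,"y":-15,"z":5,"ax":0,"ay":0,"az":0,"grip":50},{"x":-15,"y":-30,"z":17,"ax":0,"ay":0,"az":0,"grip":50},{"x":-35,"y":-44,"z":40,"ax":0,"ay":0,"az":0,"grip":50},{"x":-57,"y":-44,"z":66,"ax":0,"ay":0,"az":0,"grip":50},{"x":-80,"y":-44,"z":93,"ax":0,"ay":0,"az":0,"grip":50}]';python3 -m jog '[{"x":-20,"y":0,"z":23,"ax":0,"ay":0,"az":0,"grip":50},{"x":-35,"y":0,"z":41,"ax":0,"ay":0,"az":0,"grip":50},{"x":-41.3,"y":0,"z":48,"ax":0,"ay":0,"az":0,"grip":50},{"x":-41.3,"y":0,"z":48,"ax":0,"ay":0,"az":0,"grip":50},{"x":-41.3,"y":0,"z":48,"ax":0,"ay":0,"az":0,"grip":50}]'; python3 go.py 488.4 -70.2 21
python3 - <<'E'
from h import *
d=get_image('side')['color'][:,:,::-1];cv2.imwrite('pics/a5.png',cv2.resize(d[200:340,230:380],None,fx=4,fy=4))
E
```

```text
clock: 5.5
eef_pos: [462.3, -126.7, 69.5]
tool_rot: [-1.57, -0.001, -1.144]
force: [0.1, -0.0, -1.6]
width: 64.0
clock: 6.0
eef_pos: [487.4, -71.2, 68.9]
tool_rot: [-1.572, -0.0, -1.144]
force: [0.2, -0.7, -2.9]
width: 64.0
t 6.0 pos [487.4 -71.2  68.9] rot [-1.572 -0.    -1.144] F [ 0.2 -0.7 -2.9] w 64.0
tool shift x,y,z [-0.6 47.9  1.4] dist 48
```

View pics/a5.png

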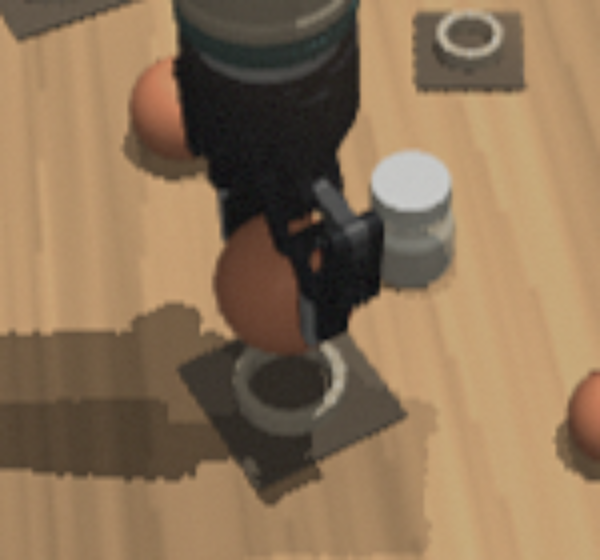

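```bash
python3 -m jog '[{"x":-0.3,"y":12,"z":0.7,"ax":0,"ay":0,"az":0,"grip":50},{"x":-0.3,"y":28,"z":0.7,"ax":0,"ay":0,"az":0,"grip":50},{"x":-0.3,"y":38,"z":0.7,"ax":0,"ay":0,"az":0,"grip":50},{"x":-0.3,"y":42,"z":0.7,"ax":0,"ay":0,"az":0,"grip":50},{"x":-0.3,"y":42,"z":0.7,"ax":0,"ay":0,"az":0,"grip":50}]';python3 go.py 488.4 -70.2 21
python3 - <<'E'
from h import *
d=get_image('side')['color'][:,:,::-1];cv2.imwrite('pics/a6.png',cv2.resize(d[200:340,230:380],None,fx=4,fy=4))
E
```

```text
clock: 6.55
eef_pos: [488.0, -69.7, 26.2]
tool_rot: [-1.572, 0.001, -1.144]
force: [0.2, 0.2, -1.7]
width: 63.9
t 6.55 pos [488.  -69.7  26.2] rot [-1.572e+00  1.000e-03 -1.144e+00] F [ 0.2  0.2 -1.7] w 63.9
tool shift x,y,z [0.6 5.2 0.1] dist 5
```

View pics/a6.png

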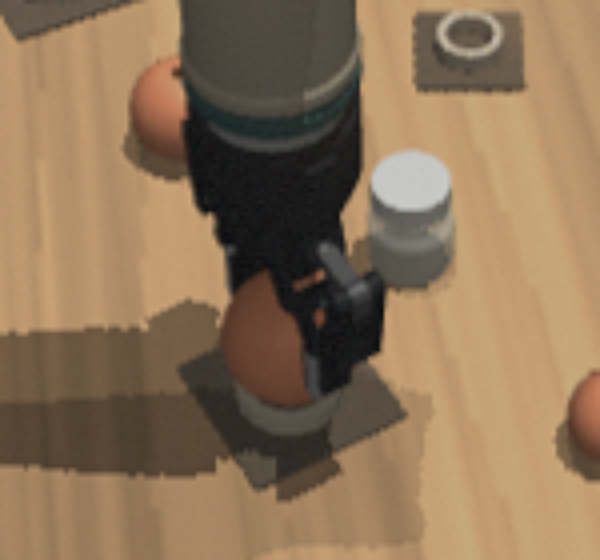

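Centred over the collar. Lowering in small steps with a force check.

```bash
python3 -m jog '[{"x":0,"y":2,"z":0,"ax":0,"ay":0,"az":0,"grip":50},{"x":0,"y":4,"z":0,"ax":0,"ay":0,"az":0,"grip":50},{"x":0,"y":4.5,"z":0,"ax":0,"ay":0,"az":0,"grip":50},{"x":0,"y":4.5,"z":0,"ax":0,"ay":0,"az":0,"grip":50}]'
```

```text
clock: 7.0
eef_pos: [488.8, -69.3, 22.6]
tool_rot: [-1.571, -0.0, -1.143]
force: [0.0, -0.3, -1.0]
width: 63.8
```

```bash
python3 -m jog '[{"x":0,"y":1,"z":0,"ax":0,"ay":0,"az":0,"grip":50},{"x":0,"y":1,"z":0,"ax":0,"ay":0,"az":0,"grip":50}]';python3 -m jog '[{"x":0,"y":1,"z":0,"ax":0,"ay":0,"az":0,"grip":50},{"x":0,"y":1,"z":0,"ax":0,"ay":0,"az":0,"grip":50}]'
```

```text
clock: 7.2
eef_pos: [488.8, -69.3, 21.7]
tool_rot: [-1.571, -0.0, -1.143]
force: [-1.2, 0.3, 0.2]
width: 63.9
clock: 7.4
eef_pos: [488.6, -69.5, 21.1]
tool_rot: [-1.571, -0.0, -1.143]
force: [-1.8, 0.1, 7.8]
width: 64.4
```

```bash
python3 -m jog '[{"x":0,"y":0,"z":0,"ax":0,"ay":0,"az":0,"grip":66},{"x":0,"y":0,"z":0,"ax":0,"ay":0,"az":0,"grip":70},{"x":0,"y":0,"z":0,"ax":0,"ay":0,"az":0,"grip":76},{"x":0,"y":0,"z":0,"ax":0,"ay":0,"az":0,"grip":82},{"x":0,"y":0,"z":0,"ax":0,"ay":0,"az":0,"grip":82}]';python3 -m jog '[{"x":0,"y":-15,"z":0,"ax":0,"ay":0,"az":0,"grip":82},{"x":0,"y":-40,"z":0,"ax":0,"ay":0,"az":0,"grip":82},{"x":0,"y":-75,"z":0,"ax":0,"ay":0,"az":0,"grip":82},{"x":0,"y":-100,"z":0,"ax":0,"ay":0,"az":0,"grip":82}]';python3 go.py 640.2 -125 100
python3 - <<'E'
from h import *
d=get_image('side')['color'][:,:,::-1];cv2.imwrite('pics/a7.png',cv2.resize(d[200:340,230:380],None,fx=4,fy=4))
E
```

```text
clock: 7.9
eef_pos: [488.8, -69.3, 20.5]
tool_rot: [-1.571, -0.0, -1.143]
force: [0.3, -1.0, 0.8]
width: 82.0
clock: 8.3
eef_pos: [489.0, -69.4, 122.1]
tool_rot: [-1.57, -0.001, -1.143]
force: [0.6, -0.6, -0.6]
width: 82.0
t 8.3 pos [489.  -69.4 122.1] rot [-1.570e+00 -1.000e-03 -1.143e+00] F [ 0.6 -0.6 -0.6] w 82.0
tool shift x,y,z [113.3  22.2 114.5] dist 163
```

View pics/a7.png

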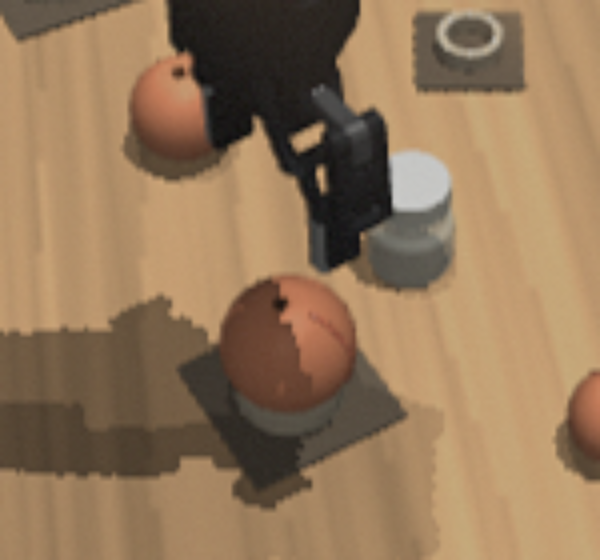

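The large peach sits in the wide collar, settled and centred (crop ~(288,345)). Next is the small peach.

```bash
python3 -m jog '[{"x":30,"y":0,"z":30,"ax":0,"ay":0,"az":0,"grip":82},{"x":62,"y":5,"z":63,"ax":0,"ay":0,"az":0,"grip":82},{"x":93,"y":15,"z":94,"ax":0,"ay":0,"az":0,"grip":82},{"x":113,"y":22,"z":114.5,"ax":0,"ay":0,"az":0,"grip":82},{"x":113,"y":22,"z":114.5,"ax":0,"ay":0,"az":0,"grip":70}]';python3 -m jog '[{"x":0,"y":35,"z":0,"ax":0,"ay":0,"az":0,"grip":70},{"x":0,"y":55,"z":0,"ax":0,"ay":0,"az":0,"grip":70},{"x":0,"y":55,"z":0,"ax":0,"ay":0,"az":0,"grip":70},{"x":0,"y":55,"z":0,"ax":0,"ay":0,"az":0,"grip":70}]';python3 go.py 640.2 -125 9
python3 - <<'E'
from h import *
d=get_image('side')['color'][:,:,::-1];cv2.imwrite('pics/b1.png',cv2.resize(d[220:360,310:460],None,fx=4,fy=4))
E
```

```text
clock: 8.85
eef_pos: [642.6, -126.4, 96.9]
tool_rot: [-1.57, -0.002, -1.144]
force: [0.2, 0.3, -0.5]
width: 70.9
clock: 9.25
eef_pos: [639.3, -124.4, 43.7]
tool_rot: [-1.571, 0.0, -1.143]
force: [0.8, 1.0, 0.6]
width: 70.0
t 9.25 pos [ 639.3 -124.4   43.7] rot [-1.571  0.    -1.143] F [0.8 1.  0.6] w 70.0
tool shift x,y,z [ 0.9 34.7  0.6] dist 35
```

View pics/b1.png

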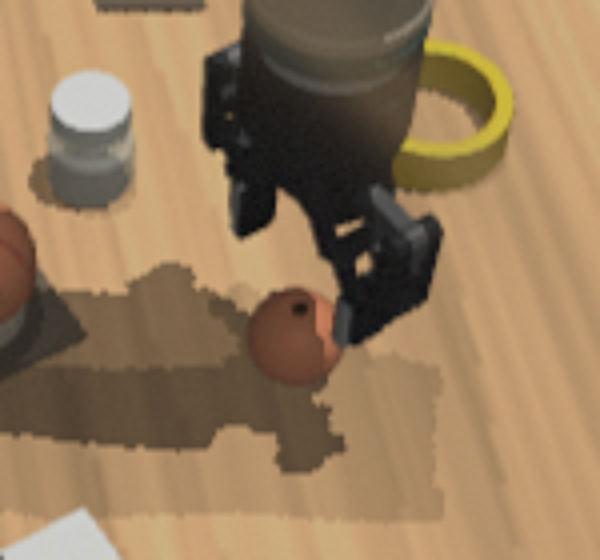

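```bash
python3 -m jog '[{"x":0.4,"y":15,"z":0.3,"ax":0,"ay":0,"az":0,"grip":70},{"x":0.4,"y":28,"z":0.3,"ax":0,"ay":0,"az":0,"grip":70},{"x":0.4,"y":34,"z":0.3,"ax":0,"ay":0,"az":0,"grip":70},{"x":0.4,"y":34,"z":0.3,"ax":0,"ay":0,"az":0,"grip":64},{"x":0.4,"y":34,"z":0.3,"ax":0,"ay":0,"az":0,"grip":58}]';python3 -m jog '[{"x":0,"y":0,"z":0,"ax":0,"ay":0,"az":0,"grip":52},{"x":0,"y":0,"z":0,"ax":0,"ay":0,"az":0,"grip":46},{"x":0,"y":0,"z":0,"ax":0,"ay":0,"az":0,"grip":36},{"x":0,"y":0,"z":0,"ax":0,"ay":0,"az":0,"grip":30},{"x":0,"y":0,"z":0,"ax":0,"ay":0,"az":0,"grip":30}]'
```

```text
clock: 9.8
eef_pos: [640.2, -124.9, 9.3]
tool_rot: [-1.571, 0.0, -1.143]
force: [-0.5, 0.0, -0.5]
width: 58.3
clock: 10.3
eef_pos: [640.7, -124.8, 10.7]
tool_rot: [-1.57, -0.0, -1.143]
force: [-1.0, 1.2, 5.6]
width: 42.1
```

```bash
python3 -m jog '[{"x":0,"y":0,"z":0,"ax":0,"ay":0,"az":0,"grip":56},{"x":0,"y":0,"z":0,"ax":0,"ay":0,"az":0,"grip":56},{"x":0,"y":2,"z":0,"ax":0,"ay":0,"az":0,"grip":56},{"x":0,"y":4,"z":0,"ax":0,"ay":0,"az":0,"grip":56},{"x":0,"y":4,"z":0,"ax":0,"ay":0,"az":0,"grip":56}]';python3 -m jog '[{"x":0,"y":0,"z":0,"ax":0,"ay":0,"az":0,"grip":50},{"x":0,"y":0,"z":0,"ax":0,"ay":0,"az":0,"grip":46}]';python3 -m jog '[{"x":0,"y":0,"z":0,"ax":0,"ay":0,"az":0,"grip":36},{"x":0,"y":0,"z":0,"ax":0,"ay":0,"az":0,"grip":30},{"x":0,"y":0,"z":0,"ax":0,"ay":0,"az":0,"grip":30}]'
```

```text
clock: 10.8
eef_pos: [639.8, -124.8, 4.9]
tool_rot: [-1.572, 0.001, -1.143]
force: [-0.3, -0.9, -0.5]
width: 56.0
clock: 11.0
eef_pos: [640.3, -124.9, 5.7]
tool_rot: [-1.571, 0.0, -1.143]
force: [-0.3, -0.6, 0.5]
width: 46.5
clock: 11.3
eef_pos: [640.4, -124.9, 6.1]
tool_rot: [-1.57, -0.0, -1.143]
force: [-1.3, 1.2, 5.1]
width: 43.3
```

```bash
python3 -m jog '[{"x":0,"y":-3,"z":0,"ax":0,"ay":0,"az":0,"grip":30},{"x":0,"y":-10,"z":0,"ax":0,"ay":0,"az":0,"grip":30},{"x":0,"y":-20,"z":0,"ax":0,"ay":0,"az":0,"grip":30},{"x":0,"y":-35,"z":0,"ax":0,"ay":0,"az":0,"grip":30},{"x":0,"y":-55,"z":0,"ax":0,"ay":0,"az":0,"grip":30}]';python3 go.py 621.9 153.4 75
python3 - <<'E'
from h import *
d=get_image('side')['color'][:,:,::-1];cv2.imwrite('pics/b2.png',cv2.resize(d[220:360,310:460],None,fx=4,fy=4))
E
```

```text
clock: 11.8
eef_pos: [639.8, -124.8, 61.4]
tool_rot: [-1.572, 0.0, -1.143]
force: [-0.3, -0.4, -0.2]
width: 44.0
t 11.8 pos [ 639.8 -124.8   61.4] rot [-1.572  0.    -1.143] F [-0.3 -0.4 -0.2] w 44.0
tool shift x,y,z [-260.6  -13.6   99.1] dist 279
```

View pics/b2.png

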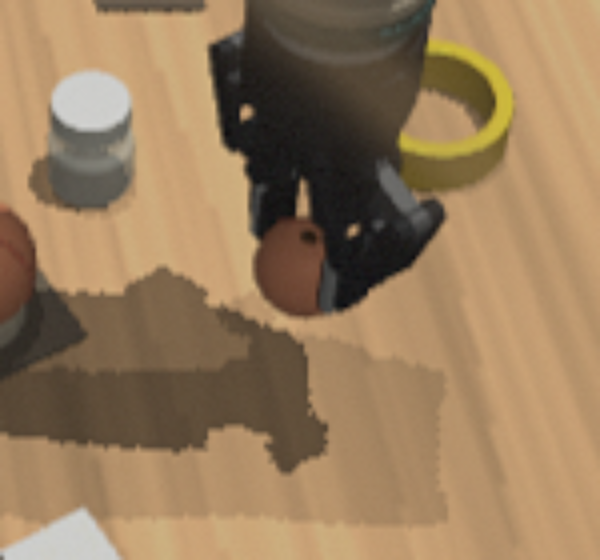

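```bash
python3 -m jog '[{"x":-20,"y":-20,"z":8,"ax":0,"ay":0,"az":0,"grip":30},{"x":-50,"y":-33,"z":19,"ax":0,"ay":0,"az":0,"grip":30},{"x":-85,"y":-33,"z":32,"ax":0,"ay":0,"az":0,"grip":30},{"x":-120,"y":-33,"z":46,"ax":0,"ay":0,"az":0,"grip":30},{"x":-155,"y":-33,"z":59,"ax":0,"ay":0,"az":0,"grip":30}]';python3 -m jog '[{"x":-35,"y":0,"z":13,"ax":0,"ay":0,"az":0,"grip":30},{"x":-70,"y":0,"z":27,"ax":0,"ay":0,"az":0,"grip":30},{"x":-95,"y":10,"z":36,"ax":0,"ay":0,"az":0,"grip":30},{"x":-105.6,"y":20,"z":40.1,"ax":0,"ay":0,"az":0,"grip":30},{"x":-105.6,"y":30,"z":40.1,"ax":0,"ay":0,"az":0,"grip":30}]';python3 -m jog '[{"x":0,"y":10,"z":0,"ax":0,"ay":0,"az":0,"grip":30},{"x":0,"y":10,"z":0,"ax":0,"ay":0,"az":0,"grip":30},{"x":0,"y":10,"z":0,"ax":0,"ay":0,"az":0,"grip":30}]';python3 go.py 621.9 153.4 19.5
```

```text
clock: 12.35
eef_pos: [630.0, 42.1, 94.6]
tool_rot: [-1.569, -0.0, -1.143]
force: [-0.8, 0.2, -0.6]
width: 43.8
clock: 12.85
eef_pos: [622.1, 155.5, 63.2]
tool_rot: [-1.57, 0.001, -1.14]
force: [-0.1, -0.5, -0.1]
width: 43.9
clock: 13.15
eef_pos: [622.5, 150.8, 53.2]
tool_rot: [-1.572, -0.001, -1.146]
force: [-0.1, -0.2, -0.1]
width: 43.6
t 13.15 pos [622.5 150.8  53.2] rot [-1.572e+00 -1.000e-03 -1.146e+00] F [-0.1 -0.2 -0.1] w 43.6
tool shift x,y,z [-2.6 33.7  0.5] dist 34
```

```bash
python3 -m jog '[{"x":-0.5,"y":12,"z":0,"ax":0,"ay":0,"az":0,"grip":30},{"x":-0.5,"y":22,"z":0,"ax":0,"ay":0,"az":0,"grip":30},{"x":-0.5,"y":26,"z":0,"ax":0,"ay":0,"az":0,"grip":30},{"x":-0.5,"y":26,"z":0,"ax":0,"ay":0,"az":0,"grip":30},{"x":-0.5,"y":26,"z":0,"ax":0,"ay":0,"az":0,"grip":30}]';python3 -m jog '[{"x":0,"y":0,"z":0,"ax":0,"ay":0,"az":0,"grip":30},{"x":0,"y":0,"z":0,"ax":0,"ay":0,"az":0,"grip":30},{"x":0,"y":0,"z":0,"ax":0,"ay":0,"az":0,"grip":30}]';python3 go.py 621.9 153.4 19.5
python3 - <<'E'
from h import *
d=get_image('side')['color'][:,:,::-1];cv2.imwrite('pics/b3.png',cv2.resize(d[150:270,280:420],None,fx=4,fy=4))
d=get_image('top')['color'][:,:,::-1];cv2.imwrite('pics/b3t.png',cv2.resize(d[160:270,200:340],None,fx=4,fy=4))
E
```

```text
clock: 13.65
eef_pos: [622.1, 153.8, 27.4]
tool_rot: [-1.571, -0.0, -1.143]
force: [0.5, 0.3, -0.8]
width: 43.9
clock: 13.95
eef_pos: [622.3, 153.9, 27.8]
tool_rot: [-1.57, -0.0, -1.143]
force: [0.6, -0.3, -0.6]
width: 43.9
t 13.95 pos [622.3 153.9  27.8] rot [-1.57  -0.    -1.143] F [ 0.6 -0.3 -0.6] w 43.9
tool shift x,y,z [ 0.3  8.3 -0.6] dist 8
```

View pics/b3.png

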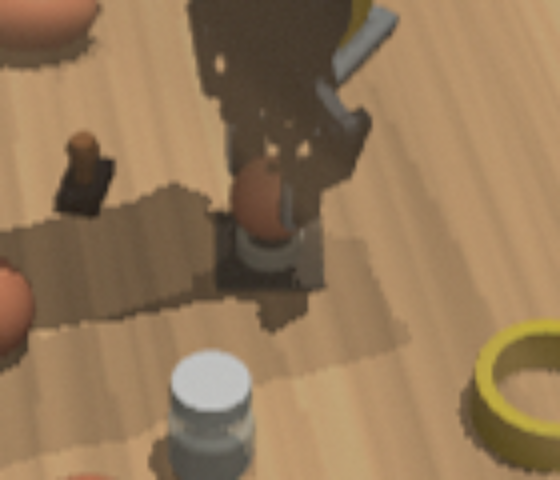

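View pics/b3t.png

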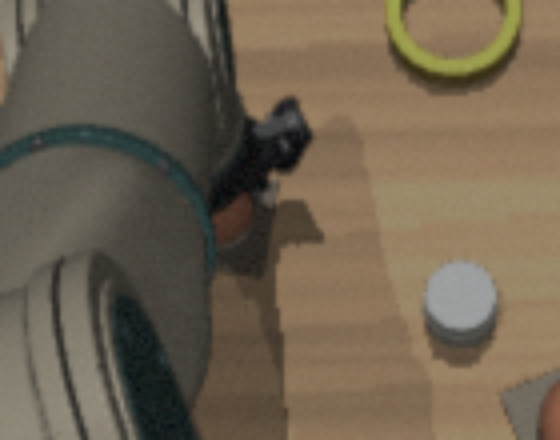

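```bash
python3 -m jog '[{"x":0,"y":4,"z":-0.3,"ax":0,"ay":0,"az":0,"grip":30},{"x":0,"y":6.5,"z":-0.3,"ax":0,"ay":0,"az":0,"grip":30},{"x":0,"y":6.5,"z":-0.3,"ax":0,"ay":0,"az":0,"grip":30}]';python3 -m jog '[{"x":0,"y":1,"z":0,"ax":0,"ay":0,"az":0,"grip":30},{"x":0,"y":1,"z":0,"ax":0,"ay":0,"az":0,"grip":30}]';python3 -m jog '[{"x":0,"y":1,"z":0,"ax":0,"ay":0,"az":0,"grip":30},{"x":0,"y":1,"z":0,"ax":0,"ay":0,"az":0,"grip":30}]'
```

```text
clock: 14.35
eef_pos: [621.3, 153.6, 20.4]
tool_rot: [-1.572, 0.0, -1.143]
force: [-0.2, 0.1, -0.6]
width: 43.7
clock: 14.55
eef_pos: [621.8, 153.7, 19.9]
tool_rot: [-1.571, 0.0, -1.143]
force: [0.6, -1.2, -0.6]
width: 43.7
clock: 14.75
eef_pos: [622.0, 153.8, 19.2]
tool_rot: [-1.57, 0.0, -1.143]
force: [1.0, -0.2, 0.2]
width: 43.5
```

```bash
python3 -m jog '[{"x":0,"y":1,"z":0,"ax":0,"ay":0,"az":0,"grip":30},{"x":0,"y":1,"z":0,"ax":0,"ay":0,"az":0,"grip":30}]'
```

```text
clock: 14.95
eef_pos: [622.0, 153.9, 19.0]
tool_rot: [-1.57, 0.0, -1.143]
force: [-1.5, 0.2, 7.8]
width: 43.8
```

Contact. Releasing.

```bash
python3 -m jog '[{"x":0,"y":0,"z":0,"ax":0,"ay":0,"az":0,"grip":46},{"x":0,"y":0,"z":0,"ax":0,"ay":0,"az":0,"grip":50},{"x":0,"y":0,"z":0,"ax":0,"ay":0,"az":0,"grip":58},{"x":0,"y":0,"z":0,"ax":0,"ay":0,"az":0,"grip":66},{"x":0,"y":0,"z":0,"ax":0,"ay":0,"az":0,"grip":66}]';python3 -m jog '[{"x":0,"y":-15,"z":0,"ax":0,"ay":0,"az":0,"grip":66},{"x":0,"y":-40,"z":0,"ax":0,"ay":0,"az":0,"grip":75},{"x":0,"y":-75,"z":0,"ax":0,"ay":0,"az":0,"grip":75},{"x":0,"y":-100,"z":0,"ax":0,"ay":0,"az":0,"grip":75}]';python3 go.py 510 366 115 -99
python3 - <<'E'
from h import *
d=get_image('side')['color'][:,:,::-1];cv2.imwrite('pics/b4.png',cv2.resize(d[150:270,280:420],None,fx=4,fy=4))
E
```

```text
clock: 15.45
eef_pos: [621.8, 153.6, 17.8]
tool_rot: [-1.571, -0.0, -1.143]
force: [0.9, 0.1, -0.7]
width: 65.9
clock: 15.85
eef_pos: [622.8, 153.7, 121.1]
tool_rot: [-1.568, -0.001, -1.143]
force: [1.7, -0.4, -0.1]
width: 74.9
t 15.85 pos [622.8 153.7 121.1] rot [-1.568e+00 -1.000e-03 -1.143e+00] F [ 1.7 -0.4 -0.1] w 74.9
tool shift x,y,z [-239.9    5.9  -14.6] dist 240
ay 0.585
```

View pics/b4.png

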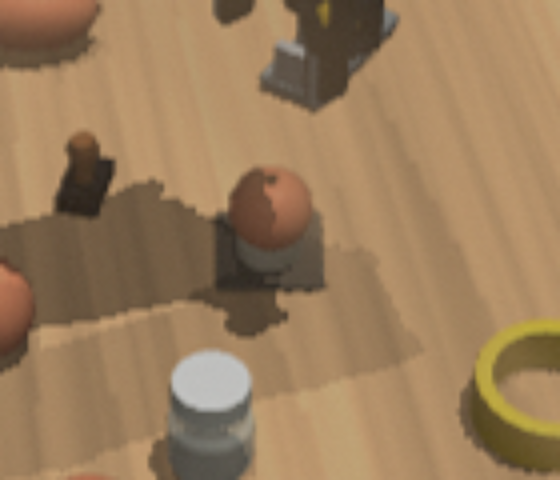

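The small peach is seated in the narrow collar (crop ~(270,210)). Now the mango.

```bash
python3 -m jog '[{"x":-25,"y":0,"z":-1,"ax":0,"ay":0.1,"az":0,"grip":82},{"x":-65,"y":0,"z":-4,"ax":0,"ay":0.22,"az":0,"grip":82},{"x":-105,"y":0,"z":-6,"ax":0,"ay":0.34,"az":0,"grip":82},{"x":-145,"y":0,"z":-9,"ax":0,"ay":0.46,"az":0,"grip":82},{"x":-185,"y":2,"z":-11,"ax":0,"ay":0.585,"az":0,"grip":82}]';python3 go.py 510 366 70 -99
```

```text
clock: 16.4
eef_pos: [534.5, 319.1, 117.2]
tool_rot: [-1.57, 0.001, -1.733]
force: [1.1, -0.1, -0.3]
width: 81.9
t 16.4 pos [534.5 319.1 117.2] rot [-1.570e+00  1.000e-03 -1.733e+00] F [ 1.1 -0.1 -0.3] w 81.9
tool shift x,y,z [-42.3  47.3 -31.8] dist 71
ay -0.005
```

```bash
python3 -m jog '[{"x":-22,"y":5,"z":-16,"ax":0,"ay":0,"az":0,"grip":82},{"x":-37,"y":20,"z":-28,"ax":0,"ay":0,"az":0,"grip":82},{"x":-42.3,"y":40,"z":-31.8,"ax":0,"ay":0,"az":0,"grip":82},{"x":-42.3,"y":47,"z":-31.8,"ax":0,"ay":0,"az":0,"grip":82},{"x":-42.3,"y":47,"z":-31.8,"ax":0,"ay":0,"az":0,"grip":82}]';python3 -m jog '[{"x":0,"y":0,"z":0,"ax":0,"ay":0,"az":0,"grip":82},{"x":0,"y":0,"z":0,"ax":0,"ay":0,"az":0,"grip":82}]';python3 go.py 510 366 9 -99
python3 - <<'E'
from h import *
d=get_image('side')['color'][:,:,::-1];cv2.imwrite('pics/c1.png',cv2.resize(d[80:220,210:390],None,fx=4,fy=4))
d=get_image('top')['color'][:,:,::-1];cv2.imwrite('pics/c1t.png',cv2.resize(d[170:340,90:290],None,fx=3,fy=3))
E
```

```text
clock: 16.9
eef_pos: [510.1, 362.4, 67.8]
tool_rot: [-1.572, -0.003, -1.729]
force: [0.2, -0.0, 0.3]
width: 82.0
clock: 17.1
eef_pos: [511.7, 363.3, 69.9]
tool_rot: [-1.569, 0.001, -1.73]
force: [-0.5, 0.4, 1.0]
width: 82.1
t 17.1 pos [511.7 363.3  69.9] rot [-1.569e+00  1.000e-03 -1.730e+00] F [-0.5  0.4  1. ] w 82.1
tool shift x,y,z [-2.4 60.9 -2.2] dist 61
ay -0.002
```

View pics/c1.png

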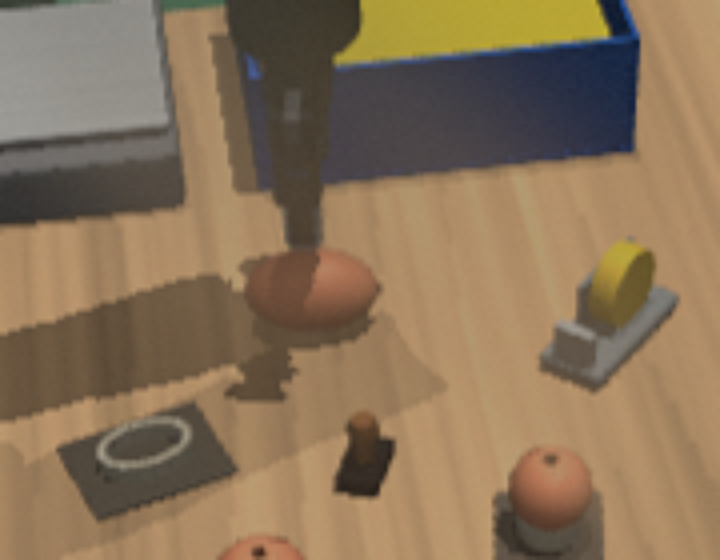

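View pics/c1t.png

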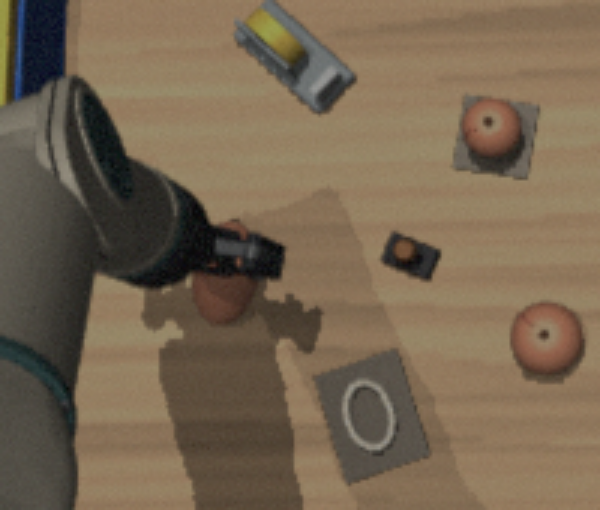

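```bash
python3 - <<'E'
from h import *
s=read_state();print(np.round(s['qpos'],2))
d=get_image('side')['color'][:,:,::-1];cv2.imwrite('pics/c2.png',d)
d=get_image('top')['color'][:,:,::-1];cv2.imwrite('pics/c2t.png',d)
E
```

```text
[-0.86  0.8   0.34  1.71 -0.38  0.69 -2.05]
```

View pics/c2.png

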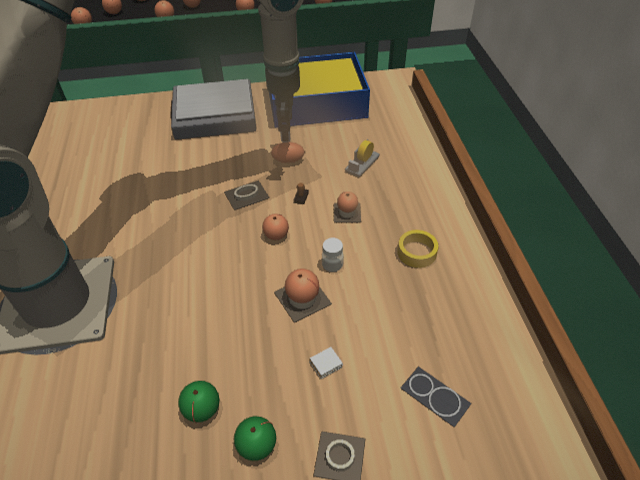

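View pics/c2t.png

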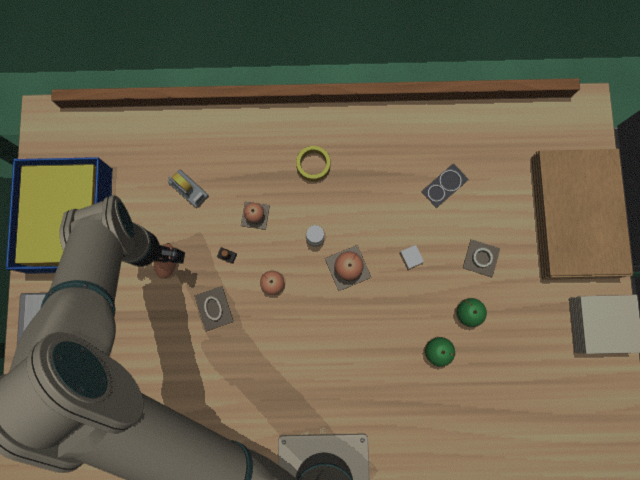

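```bash
python3 -m jog '[{"x":-2.2,"y":20,"z":-2,"ax":0,"ay":0,"az":0,"grip":82},{"x":-2.2,"y":42,"z":-2,"ax":0,"ay":0,"az":0,"grip":82},{"x":-2.2,"y":56,"z":-2,"ax":0,"ay":0,"az":0,"grip":82},{"x":-2.2,"y":61,"z":-2,"ax":0,"ay":0,"az":0,"grip":82},{"x":-2.2,"y":61,"z":-2,"ax":0,"ay":0,"az":0,"grip":76}]';python3 -m jog '[{"x":0,"y":0,"z":0,"ax":0,"ay":0,"az":0,"grip":70},{"x":0,"y":0,"z":0,"ax":0,"ay":0,"az":0,"grip":64},{"x":0,"y":0,"z":0,"ax":0,"ay":0,"az":0,"grip":64}]';python3 go.py 510 366 8 -99
```

```text
clock: 17.8
eef_pos: [508.5, 366.3, 7.5]
tool_rot: [-1.571, -0.001, -1.728]
force: [0.8, -0.1, -0.0]
width: 75.8
clock: 18.1
eef_pos: [509.2, 367.0, 8.9]
tool_rot: [-1.57, 0.001, -1.728]
force: [-0.3, 0.2, 0.3]
width: 64.0
t 18.1 pos [509.2 367.    8.9] rot [-1.570e+00  1.000e-03 -1.728e+00] F [-0.3  0.2  0.3] w 64.0
tool shift x,y,z [0.9 0.9 1. ] dist 2
ay -0.0
```

```bash
python3 -m jog '[{"x":0.5,"y":1,"z":0.5,"ax":0,"ay":0,"az":0,"grip":58},{"x":0.5,"y":1,"z":0.5,"ax":0,"ay":0,"az":0,"grip":52},{"x":0.5,"y":1,"z":0.5,"ax":0,"ay":0,"az":0,"grip":42},{"x":0.5,"y":1,"z":0.5,"ax":0,"ay":0,"az":0,"grip":34},{"x":0.5,"y":1,"z":0.5,"ax":0,"ay":0,"az":0,"grip":34}]';python3 go.py 396.2 253.7 18.5 -73.8
```

```text
clock: 18.6
eef_pos: [509.2, 366.0, 8.0]
tool_rot: [-1.571, 0.0, -1.728]
force: [-1.3, -1.6, 6.9]
width: 48.7
t 18.6 pos [509.2 366.    8. ] rot [-1.571  0.    -1.728] F [-1.3 -1.6  6.9] w 48.7
tool shift x,y,z [128.6 -10.6 -94. ] dist 160
ay -0.44
```

```bash
python3 -m jog '[{"x":0,"y":-3,"z":0,"ax":0,"ay":0,"az":0,"grip":34},{"x":0,"y":-12,"z":0,"ax":0,"ay":0,"az":0,"grip":34},{"x":0,"y":-26,"z":0,"ax":0,"ay":0,"az":0,"grip":34},{"x":0,"y":-45,"z":0,"ax":0,"ay":0,"az":0,"grip":34},{"x":0,"y":-65,"z":0,"ax":0,"ay":0,"az":0,"grip":34}]';python3 go.py 396.2 253.7 75 -73.8
python3 - <<'E'
from h import *
d=get_image('side')['color'][:,:,::-1];cv2.imwrite('pics/c3.png',cv2.resize(d[80:220,210:390],None,fx=4,fy=4))
E
```

```text
clock: 19.1
eef_pos: [509.1, 366.1, 73.4]
tool_rot: [-1.571, 0.0, -1.728]
force: [-0.4, -0.7, -0.3]
width: 48.7
t 19.1 pos [509.1 366.1  73.4] rot [-1.571  0.    -1.728] F [-0.4 -0.7 -0.3] w 48.7
tool shift x,y,z [128.7  -1.6 -93.9] dist 159
ay -0.44
```

View pics/c3.png

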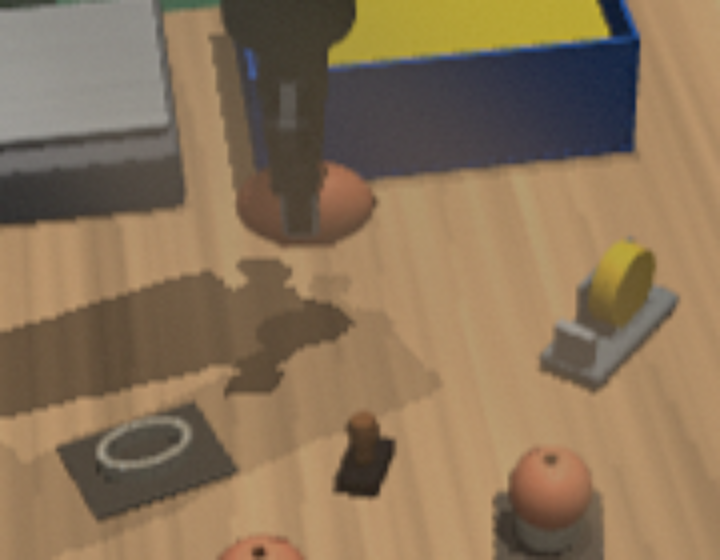

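```bash
python3 -m jog '[{"x":15,"y":-2,"z":-11,"ax":0,"ay":-0.06,"az":0,"grip":34},{"x":40,"y":-2,"z":-29,"ax":0,"ay":-0.17,"az":0,"grip":34},{"x":70,"y":-2,"z":-51,"ax":0,"ay":-0.28,"az":0,"grip":34},{"x":98,"y":-2,"z":-71,"ax":0,"ay":-0.38,"az":0,"grip":34},{"x":118,"y":-2,"z":-86,"ax":0,"ay":-0.44,"az":0,"grip":34}]';python3 -m jog '[{"x":0,"y":0,"z":0,"ax":0,"ay":0,"az":0,"grip":34},{"x":0,"y":0,"z":0,"ax":0,"ay":0,"az":0,"grip":34},{"x":0,"y":0,"z":0,"ax":0,"ay":0,"az":0,"grip":34}]';python3 go.py 396.2 253.7 27 -73.8
```

```text
clock: 19.65
eef_pos: [404.0, 261.2, 74.7]
tool_rot: [-1.571, -0.0, -1.285]
force: [-0.6, 0.2, -1.9]
width: 48.3
clock: 19.95
eef_pos: [407.1, 264.3, 74.5]
tool_rot: [-1.568, 0.001, -1.288]
force: [0.2, -0.8, -2.1]
width: 48.4
t 19.95 pos [407.1 264.3  74.5] rot [-1.568e+00  1.000e-03 -1.288e+00] F [ 0.2 -0.8 -2.1] w 48.4
tool shift x,y,z [  7.1  47.4 -13.6] dist 50
ay -0.0
```

```bash
python3 -m jog '[{"x":3,"y":5,"z":-6,"ax":0,"ay":0,"az":0,"grip":34},{"x":7,"y":20,"z":-13,"ax":0,"ay":0,"az":0,"grip":34},{"x":7,"y":35,"z":-13,"ax":0,"ay":0,"az":0,"grip":34},{"x":7,"y":46,"z":-13,"ax":0,"ay":0,"az":0,"grip":34},{"x":7,"y":46,"z":-13,"ax":0,"ay":0,"az":0,"grip":34}]';python3 -m jog '[{"x":0,"y":0,"z":0,"ax":0,"ay":0,"az":0,"grip":34},{"x":0,"y":0,"z":0,"ax":0,"ay":0,"az":0,"grip":34},{"x":0,"y":0,"z":0,"ax":0,"ay":0,"az":0,"grip":34}]';python3 go.py 396.2 253.7 18.5 -73.8
python3 - <<'E'
from h import *
d=get_image('side')['color'][:,:,::-1];cv2.imwrite('pics/c4.png',cv2.resize(d[130:250,180:330],None,fx=4,fy=4))
d=get_image('top')['color'][:,:,::-1];cv2.imwrite('pics/c4t.png',cv2.resize(d[250:370,150:290],None,fx=4,fy=4))
E
```

```text
clock: 20.45
eef_pos: [394.5, 252.4, 26.6]
tool_rot: [-1.573, -0.001, -1.288]
force: [0.1, -0.2, -0.7]
width: 48.5
clock: 20.75
eef_pos: [395.6, 253.0, 28.5]
tool_rot: [-1.57, 0.0, -1.288]
force: [0.1, 0.6, -1.1]
width: 48.4
t 20.75 pos [395.6 253.   28.5] rot [-1.57   0.    -1.288] F [ 0.1  0.6 -1.1] w 48.4
tool shift x,y,z [-0.5 10.   0.8] dist 10
ay 0.0
```

View pics/c4.png

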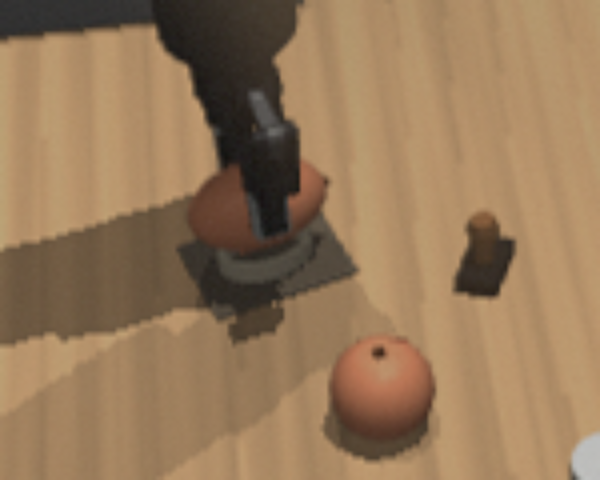

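View pics/c4t.png

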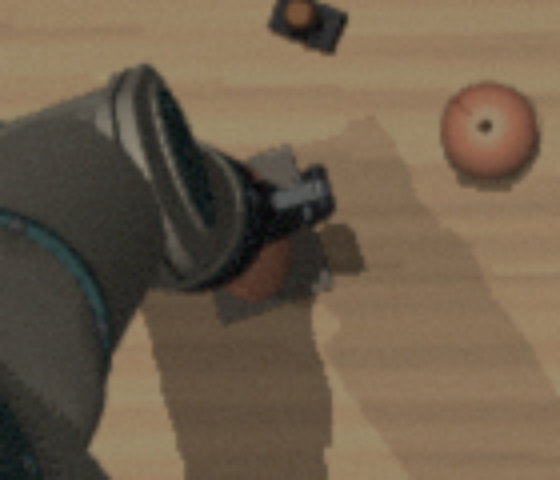

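```bash
python3 -m jog '[{"x":-0.3,"y":4,"z":0.8,"ax":0,"ay":0,"az":0,"grip":34},{"x":-0.3,"y":8,"z":0.8,"ax":0,"ay":0,"az":0,"grip":34},{"x":-0.3,"y":8.5,"z":0.8,"ax":0,"ay":0,"az":0,"grip":34},{"x":-0.3,"y":8.5,"z":0.8,"ax":0,"ay":0,"az":0,"grip":34}]';python3 -m jog '[{"x":0,"y":1,"z":0,"ax":0,"ay":0,"az":0,"grip":34},{"x":0,"y":1,"z":0,"ax":0,"ay":0,"az":0,"grip":34}]'
```

```text
clock: 21.25
eef_pos: [395.6, 253.1, 19.2]
tool_rot: [-1.571, -0.0, -1.288]
force: [-0.0, -0.7, -0.6]
width: 48.6
clock: 21.45
eef_pos: [395.8, 253.2, 18.5]
tool_rot: [-1.571, 0.0, -1.288]
force: [-0.2, -0.2, -0.3]
width: 48.4
```

```bash
python3 -m jog '[{"x":0,"y":0.7,"z":0,"ax":0,"ay":0,"az":0,"grip":34},{"x":0,"y":0.7,"z":0,"ax":0,"ay":0,"az":0,"grip":34}]'
```

```text
clock: 21.65
eef_pos: [395.9, 253.3, 18.2]
tool_rot: [-1.57, 0.0, -1.288]
force: [-0.2, -0.1, 3.1]
width: 48.4
```

Contact at the expected height. Releasing.

```bash
python3 -m jog '[{"x":0,"y":0.3,"z":0,"ax":0,"ay":0,"az":0,"grip":50},{"x":0,"y":0.3,"z":0,"ax":0,"ay":0,"az":0,"grip":54},{"x":0,"y":0.3,"z":0,"ax":0,"ay":0,"az":0,"grip":62},{"x":0,"y":0.3,"z":0,"ax":0,"ay":0,"az":0,"grip":72},{"x":0,"y":0.3,"z":0,"ax":0,"ay":0,"az":0,"grip":72}]';python3 -m jog '[{"x":0,"y":-15,"z":0,"ax":0,"ay":0,"az":0,"grip":72},{"x":0,"y":-40,"z":0,"ax":0,"ay":0,"az":0,"grip":80},{"x":0,"y":-75,"z":0,"ax":0,"ay":0,"az":0,"grip":80},{"x":0,"y":-100,"z":0,"ax":0,"ay":0,"az":0,"grip":80}]';python3 go.py 452.8 112 80 -73.8
python3 - <<'E'
from h import *
d=get_image('side')['color'][:,:,::-1];cv2.imwrite('pics/c5.png',cv2.resize(d[130:250,180:330],None,fx=4,fy=4))
E
```

```text
clock: 22.15
eef_pos: [395.8, 253.2, 17.5]
tool_rot: [-1.571, -0.0, -1.288]
force: [1.0, 1.0, 0.4]
width: 72.2
clock: 22.55
eef_pos: [396.0, 253.2, 119.0]
tool_rot: [-1.57, 0.0, -1.288]
force: [-0.2, -0.4, 0.9]
width: 79.9
t 22.55 pos [396.  253.2 119. ] rot [-1.57   0.    -1.288] F [-0.2 -0.4  0.9] w 79.9
tool shift x,y,z [151.5  39.   15.1] dist 157
ay -0.0
```

View pics/c5.png

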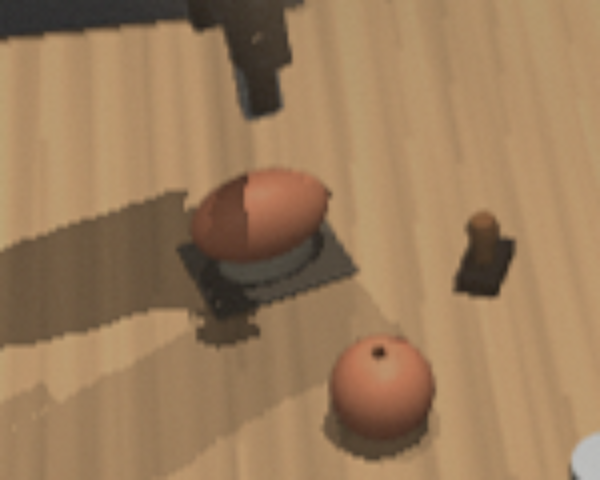

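The mango lies along the oval, settled. Now the middle peach.

```bash
python3 -m jog '[{"x":25,"y":0,"z":2,"ax":0,"ay":0,"az":0,"grip":80},{"x":65,"y":0,"z":6,"ax":0,"ay":0,"az":0,"grip":80},{"x":105,"y":5,"z":10,"ax":0,"ay":0,"az":0,"grip":80},{"x":138,"y":15,"z":14,"ax":0,"ay":0,"az":0,"grip":80},{"x":151.5,"y":30,"z":15,"ax":0,"ay":0,"az":0,"grip":80}]';python3 -m jog '[{"x":0,"y":10,"z":0,"ax":0,"ay":0,"az":0,"grip":80},{"x":0,"y":10,"z":0,"ax":0,"ay":0,"az":0,"grip":80},{"x":0,"y":10,"z":0,"ax":0,"ay":0,"az":0,"grip":80},{"x":0,"y":10,"z":0,"ax":0,"ay":0,"az":0,"grip":80}]';python3 go.py 452.8 112 8
python3 - <<'E'
from h import *
d=get_image('side')['color'][:,:,::-1];cv2.imwrite('pics/d1.png',cv2.resize(d[150:290,200:350],None,fx=4,fy=4))
E
```

```text
clock: 23.1
eef_pos: [454.5, 108.4, 87.7]
tool_rot: [-1.568, -0.002, -1.293]
force: [-0.6, 0.2, 0.1]
width: 79.9
clock: 23.5
eef_pos: [452.3, 113.4, 77.9]
tool_rot: [-1.57, 0.001, -1.286]
force: [-0.7, -0.3, 0.1]
width: 79.9
t 23.5 pos [452.3 113.4  77.9] rot [-1.570e+00  1.000e-03 -1.286e+00] F [-0.7 -0.3  0.1] w 79.9
tool shift x,y,z [ 1.5 69.9  0. ] dist 70
```

View pics/d1.png

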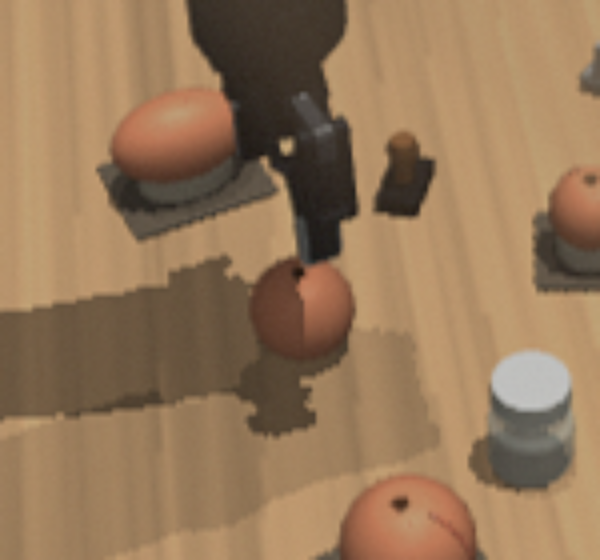

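```bash
python3 -m jog '[{"x":0.7,"y":25,"z":0,"ax":0,"ay":0,"az":0,"grip":80},{"x":0.7,"y":50,"z":0,"ax":0,"ay":0,"az":0,"grip":80},{"x":0.7,"y":64,"z":0,"ax":0,"ay":0,"az":0,"grip":80},{"x":0.7,"y":70,"z":0,"ax":0,"ay":0,"az":0,"grip":80},{"x":0.7,"y":70,"z":0,"ax":0,"ay":0,"az":0,"grip":76}]';python3 -m jog '[{"x":0,"y":0,"z":0,"ax":0,"ay":0,"az":0,"grip":72},{"x":0,"y":0,"z":0,"ax":0,"ay":0,"az":0,"grip":68},{"x":0,"y":0,"z":0,"ax":0,"ay":0,"az":0,"grip":68}]';python3 go.py 452.8 112 8
```

```text
clock: 24.05
eef_pos: [452.3, 111.9, 7.1]
tool_rot: [-1.572, -0.0, -1.287]
force: [0.5, 0.5, -0.0]
width: 76.0
clock: 24.35
eef_pos: [453.1, 111.5, 8.1]
tool_rot: [-1.57, 0.0, -1.288]
force: [-0.1, 0.2, -0.6]
width: 68.2
t 24.35 pos [453.1 111.5   8.1] rot [-1.57   0.    -1.288] F [-0.1  0.2 -0.6] w 68.2
tool shift x,y,z [-0.5  0.1 -0.2] dist 1
```

```bash
python3 -m jog '[{"x":-0.5,"y":0.5,"z":0,"ax":0,"ay":0,"az":0,"grip":62},{"x":-0.5,"y":0.5,"z":0,"ax":0,"ay":0,"az":0,"grip":56},{"x":-0.5,"y":0.5,"z":0,"ax":0,"ay":0,"az":0,"grip":46},{"x":-0.5,"y":0.5,"z":0,"ax":0,"ay":0,"az":0,"grip":40},{"x":-0.5,"y":0.5,"z":0,"ax":0,"ay":0,"az":0,"grip":40}]'
```

```text
clock: 24.85
eef_pos: [452.8, 111.9, 8.0]
tool_rot: [-1.57, 0.0, -1.288]
force: [-1.5, -0.6, 10.8]
width: 54.9
```

```bash
python3 -m jog '[{"x":0,"y":-3,"z":0,"ax":0,"ay":0,"az":0,"grip":40},{"x":0,"y":-14,"z":0,"ax":0,"ay":0,"az":0,"grip":40},{"x":0,"y":-35,"z":0,"ax":0,"ay":0,"az":0,"grip":40},{"x":0,"y":-70,"z":0,"ax":0,"ay":0,"az":0,"grip":40},{"x":0,"y":-108,"z":0,"ax":0,"ay":0,"az":0,"grip":40}]';python3 -m jog '[{"x":0,"y":-15,"z":0,"ax":0,"ay":0,"az":0,"grip":40},{"x":0,"y":-15,"z":0,"ax":0,"ay":0,"az":0,"grip":40}]';python3 go.py 504.8 -393.2 130
python3 - <<'E'
from h import *
d=get_image('side')['color'][:,:,::-1];cv2.imwrite('pics/d2.png',cv2.resize(d[130:290,200:350],None,fx=3.6,fy=3.6))
E
```

```text
clock: 25.35
eef_pos: [451.6, 111.4, 116.1]
tool_rot: [-1.573, 0.0, -1.288]
force: [0.7, 0.5, -1.4]
width: 54.7
clock: 25.55
eef_pos: [454.0, 112.2, 132.5]
tool_rot: [-1.566, 0.0, -1.288]
force: [-0.0, 0.4, -1.6]
width: 54.5
t 25.55 pos [454.  112.2 132.5] rot [-1.566  0.    -1.288] F [-0.   0.4 -1.6] w 54.5
tool shift x,y,z [499.5   1.9 -92.4] dist 508
```

View pics/d2.png

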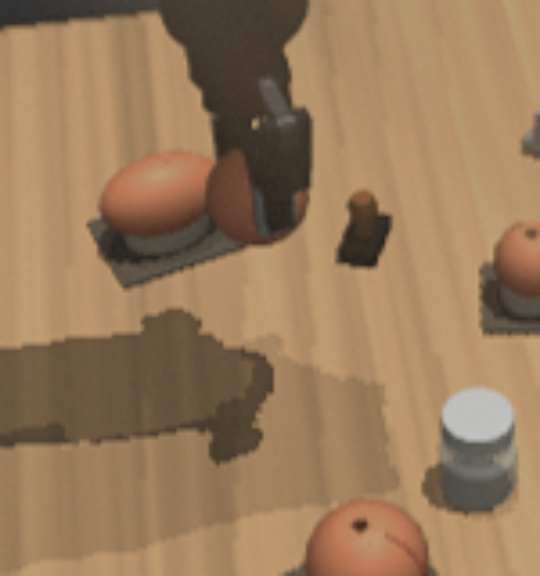

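Held. Crossing at height, above the large peach.

```bash
python3 -m jog '[{"x":20,"y":0,"z":-4,"ax":0,"ay":0,"az":0,"grip":40},{"x":55,"y":0,"z":-10,"ax":0,"ay":0,"az":0,"grip":40},{"x":95,"y":0,"z":-17,"ax":0,"ay":0,"az":0,"grip":40},{"x":135,"y":0,"z":-25,"ax":0,"ay":0,"az":0,"grip":40},{"x":175,"y":0,"z":-32,"ax":0,"ay":0,"az":0,"grip":40}]';python3 -m jog '[{"x":40,"y":0,"z":-7.5,"ax":0,"ay":0,"az":0,"grip":40},{"x":80,"y":0,"z":-15,"ax":0,"ay":0,"az":0,"grip":40},{"x":120,"y":0,"z":-22,"ax":0,"ay":0,"az":0,"grip":40},{"x":160,"y":0,"z":-29.5,"ax":0,"ay":0,"az":0,"grip":40},{"x":200,"y":0,"z":-37,"ax":0,"ay":0,"az":0,"grip":40}]';python3 -m jog '[{"x":40,"y":5,"z":-7.5,"ax":0,"ay":0,"az":0,"grip":40},{"x":75,"y":20,"z":-14,"ax":0,"ay":0,"az":0,"grip":40},{"x":103,"y":35,"z":-19,"ax":0,"ay":0,"az":0,"grip":40},{"x":118,"y":50,"z":-22,"ax":0,"ay":0,"az":0,"grip":40},{"x":124,"y":60,"z":-23,"ax":0,"ay":0,"az":0,"grip":40}]';python3 -m jog '[{"x":0,"y":0,"z":0,"ax":0,"ay":0,"az":0,"grip":40},{"x":0,"y":0,"z":0,"ax":0,"ay":0,"az":0,"grip":40},{"x":0,"y":0,"z":0,"ax":0,"ay":0,"az":0,"grip":40},{"x":0,"y":0,"z":0,"ax":0,"ay":0,"az":0,"grip":40}]';python3 go.py 504.8 -393.2 29
```

```text
clock: 26.1
eef_pos: [469.3, -66.5, 128.6]
tool_rot: [-1.574, 0.001, -1.288]
force: [1.3, -0.3, -1.7]
width: 54.8
clock: 26.6
eef_pos: [489.7, -268.6, 128.2]
tool_rot: [-1.573, 0.003, -1.288]
force: [0.3, 0.8, -1.6]
width: 54.4
clock: 27.1
eef_pos: [501.2, -394.4, 66.9]
tool_rot: [-1.574, 0.003, -1.291]
force: [-1.3, 0.6, -1.8]
width: 54.8
clock: 27.5
eef_pos: [504.2, -392.2, 70.9]
tool_rot: [-1.57, -0.0, -1.287]
force: [0.3, 0.3, -0.8]
width: 54.3
t 27.5 pos [ 504.2 -392.2   70.9] rot [-1.57  -0.    -1.287] F [ 0.3  0.3 -0.8] w 54.3
tool shift x,y,z [ 1.1 41.9  0.2] dist 42
```

```bash
python3 -m jog '[{"x":0.7,"y":12,"z":0.3,"ax":0,"ay":0,"az":0,"grip":40},{"x":0.7,"y":27,"z":0.3,"ax":0,"ay":0,"az":0,"grip":40},{"x":0.7,"y":38,"z":0.3,"ax":0,"ay":0,"az":0,"grip":40},{"x":0.7,"y":42,"z":0.3,"ax":0,"ay":0,"az":0,"grip":40},{"x":0.7,"y":42,"z":0.3,"ax":0,"ay":0,"az":0,"grip":40}]';python3 -m jog '[{"x":0,"y":0,"z":0,"ax":0,"ay":0,"az":0,"grip":40},{"x":0,"y":0,"z":0,"ax":0,"ay":0,"az":0,"grip":40},{"x":0,"y":0,"z":0,"ax":0,"ay":0,"az":0,"grip":40}]';python3 go.py 504.8 -393.2 20
python3 - <<'E'
from h import *
d=get_image('side')['color'][:,:,::-1];cv2.imwrite('pics/d3.png',cv2.resize(d[350:480,260:420],None,fx=4,fy=4))
d=get_image('top')['color'][:,:,::-1];cv2.imwrite('pics/d3t.png',cv2.resize(d[200:320,410:550],None,fx=4,fy=4))
E
```

```text
clock: 28.0
eef_pos: [503.1, -393.2, 26.6]
tool_rot: [-1.572, 0.002, -1.288]
force: [-0.8, 0.0, -0.6]
width: 54.3
clock: 28.3
eef_pos: [504.2, -394.0, 28.6]
tool_rot: [-1.57, -0.001, -1.288]
force: [0.8, -0.7, -0.5]
width: 54.6
t 28.3 pos [ 504.2 -394.    28.6] rot [-1.570e+00 -1.000e-03 -1.288e+00] F [ 0.8 -0.7 -0.5] w 54.6
tool shift x,y,z [-0.6  8.6  0.8] dist 9
```

View pics/d3.png

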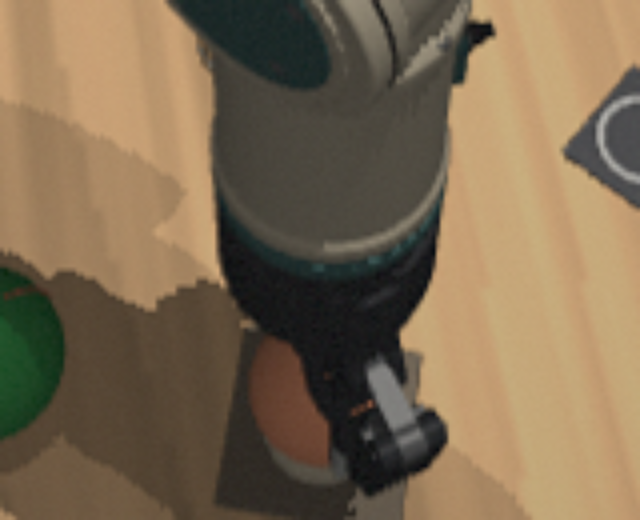

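View pics/d3t.png

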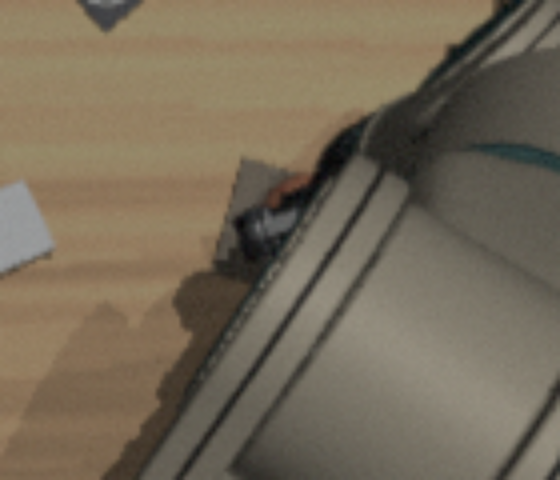

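Peach over the collar. Lowering.

```bash
python3 -m jog '[{"x":-0.3,"y":4,"z":0.6,"ax":0,"ay":0,"az":0,"grip":40},{"x":-0.3,"y":7.3,"z":0.6,"ax":0,"ay":0,"az":0,"grip":40},{"x":-0.3,"y":7.3,"z":0.6,"ax":0,"ay":0,"az":0,"grip":40},{"x":-0.3,"y":7.3,"z":0.6,"ax":0,"ay":0,"az":0,"grip":40}]';python3 -m jog '[{"x":0,"y":0.8,"z":0,"ax":0,"ay":0,"az":0,"grip":40},{"x":0,"y":0.8,"z":0,"ax":0,"ay":0,"az":0,"grip":40}]'
```

```text
clock: 28.8
eef_pos: [504.3, -393.1, 20.5]
tool_rot: [-1.571, 0.0, -1.288]
force: [0.4, -0.2, -1.3]
width: 54.2
clock: 29.0
eef_pos: [504.5, -393.4, 20.0]
tool_rot: [-1.571, -0.0, -1.288]
force: [-1.1, -0.2, -1.6]
width: 54.6
```

```bash
python3 -m jog '[{"x":0,"y":0.7,"z":0,"ax":0,"ay":0,"az":0,"grip":40},{"x":0,"y":0.7,"z":0,"ax":0,"ay":0,"az":0,"grip":40}]'
```

```text
clock: 29.2
eef_pos: [504.5, -393.5, 19.8]
tool_rot: [-1.57, -0.0, -1.288]
force: [0.4, 1.3, 3.2]
width: 54.5
```

```bash
python3 -m jog '[{"x":0,"y":0.3,"z":0,"ax":0,"ay":0,"az":0,"grip":57},{"x":0,"y":0.3,"z":0,"ax":0,"ay":0,"az":0,"grip":61},{"x":0,"y":0.3,"z":0,"ax":0,"ay":0,"az":0,"grip":68},{"x":0,"y":0.3,"z":0,"ax":0,"ay":0,"az":0,"grip":78},{"x":0,"y":0.3,"z":0,"ax":0,"ay":0,"az":0,"grip":78}]';python3 -m jog '[{"x":0,"y":-15,"z":0,"ax":0,"ay":0,"az":0,"grip":78},{"x":0,"y":-40,"z":0,"ax":0,"ay":0,"az":0,"grip":80},{"x":0,"y":-80,"z":0,"ax":0,"ay":0,"az":0,"grip":80},{"x":0,"y":-125,"z":0,"ax":0,"ay":0,"az":0,"grip":80},{"x":0,"y":-170,"z":0,"ax":0,"ay":0,"az":0,"grip":80}]';python3 go.py 270 -590 220
```

```text
clock: 29.7
eef_pos: [504.4, -393.2, 18.8]
tool_rot: [-1.571, 0.0, -1.288]
force: [0.2, 0.2, -0.4]
width: 78.0
clock: 30.2
eef_pos: [504.2, -393.2, 191.7]
tool_rot: [-1.57, -0.0, -1.288]
force: [0.5, -0.7, 0.2]
width: 79.9
t 30.2 pos [ 504.2 -393.2  191.7] rot [-1.57  -0.    -1.288] F [ 0.5 -0.7  0.2] w 79.9
tool shift x,y,z [ 123.7  -28.4 -279.7] dist 307
```

Retreating toward the start to clear the view.

```bash
python3 -m jog '[{"x":18,"y":-20,"z":-40,"ax":0,"ay":0,"az":0,"grip":80},{"x":36,"y":-28,"z":-80,"ax":0,"ay":0,"az":0,"grip":80},{"x":54,"y":-28,"z":-120,"ax":0,"ay":0,"az":0,"grip":80},{"x":72,"y":-28,"z":-160,"ax":0,"ay":0,"az":0,"grip":80},{"x":90,"y":-28,"z":-200,"ax":0,"ay":0,"az":0,"grip":80}]';python3 -m jog '[{"x":18,"y":0,"z":-40,"ax":0,"ay":0,"az":0,"grip":80},{"x":33,"y":0,"z":-80,"ax":0,"ay":0,"az":0,"grip":80},{"x":33,"y":0,"z":-80,"ax":0,"ay":0,"az":0,"grip":80},{"x":33,"y":0,"z":-80,"ax":0,"ay":0,"az":0,"grip":80},{"x":33,"y":0,"z":-80,"ax":0,"ay":0,"az":0,"grip":80}]'
cat > fin.py <<'E'
from m2 import *
T=get_image('top');S=get_image('side')
cv2.imwrite('pics/fin_t.png',T['color'][:,:,::-1]);cv2.imwrite('pics/fin_s.png',S['color'][:,:,::-1])
seat=dict(large=(488.4,-70.2,42),medium=(504.8,-393.2,39),small=(621.9,153.4,35.5),mango=(396.2,253.7,37))
for k,p in seat.items():
    a=cont(fm(T,1.27),*pix(T,p));b=cont(fm(S,1.3),*pix(S,p))
    o=[k]
    for d,c in((T,a),(S,b)):
        if c: o.append(np.round(onz(d,*c[0],p[2])[:2]-p[:2],1))
    if a and b:o.append(np.round(tri((T,*a[0]),(S,*b[0])),1))
    print(*o)
    if k=='mango':
        e=cv2.fitEllipse(a[2]);th=np.radians(e[2]+90);v=np.array([np.cos(th),np.sin(th)])*15
        q=onz(T,*(a[0]+v),37)-onz(T,*(a[0]-v),37);print('axis',np.degrees(np.arctan2(q[1],q[0])))
a=cont(rm(T,38,100),314.6,233.4);print('jar',onz(T,*a[0],60))
E
python3 fin.py
```

```text
clock: 30.7
eef_pos: [336.0, -536.5, 218.5]
tool_rot: [-1.57, -0.001, -1.288]
force: [0.2, -0.5, 0.6]
width: 80.1
clock: 31.2
eef_pos: [271.5, -588.6, 217.5]
tool_rot: [-1.569, -0.0, -1.286]
force: [0.4, -0.1, -0.1]
width: 80.2
large [-1.6  0.1] [-0.3  2.7] [487.2 -69.9  44.9]
medium [-0.4 -1. ] [-0.   0.8] [ 504.3 -393.4   41.6]
small [-0.8  0.5] [0.3 2.7] [621.2 153.7  37.8]
mango [-0.1 -0.5] [0.2 2.6] [396.2 252.6  40.1]
axis 17.421540393412666
jar [561.46545671   8.00165306  60.        ]
```

View pics/fin_s.png

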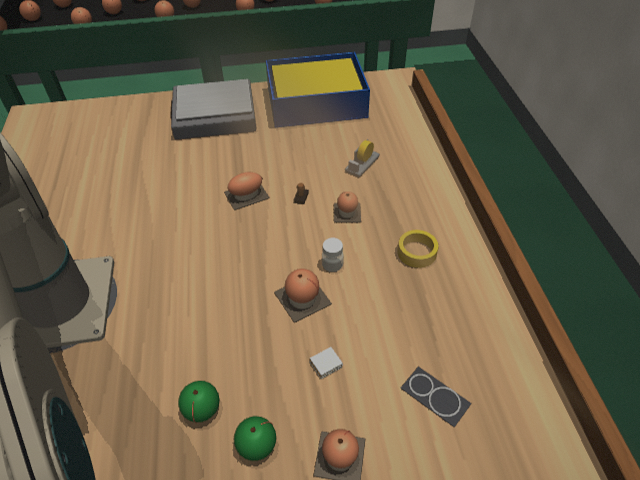

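View pics/fin_t.png

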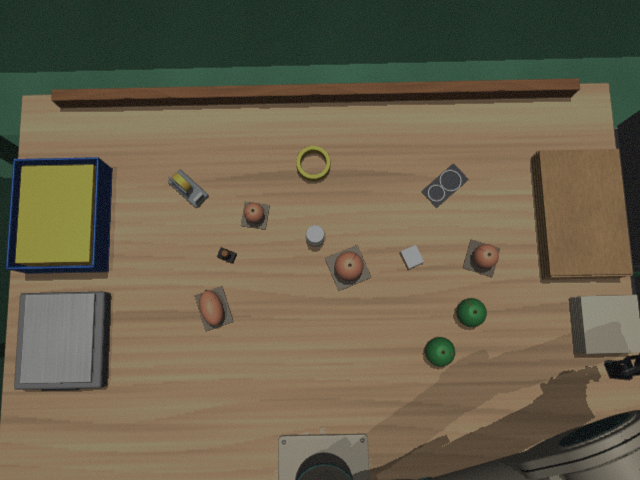

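All four fruits sit in their seats (top px (348,266), (485,257), (254,213), (211,307)), and the jar, tape and greens are unmoved. Handing in.

```bash
python3 -c "
from cell import *
print(finish_job())"
```

```text
the job is handed in; nothing more can be done
None
```

All four fruits are packed and the job was handed in at about 31 s of the 96 s allowed. The large, middle and small peaches are in the wide, middle and narrow collars, and the mango lies lengthwise in the oval. Each fruit was lowered until the force showed contact with the collar (3–8 N), then released. My first grips on the large and small peaches sat too high, so I reopened and gripped lower before lifting.

**Position:** the last top-view check put every fruit within about 1.6 mm of its seat centre. The side view put them within about 2.7 mm; the limit is 8 mm.

**Mango angle:** its length was about 1° off the oval's axis.

**Height:** triangulating from the two cameras gave heights 2–3 mm above nominal (44.9, 41.6, 37.8 and 40.1 mm for large, middle, small and mango). These are inside the limits, and the fruit measured the same 2–4 mm high on the bench at the start. I take it as a measurement offset, since the arm's heights at contact were within about 1 mm of those expected.

**Bystanders:** the jar measured within 0.1 mm of its starting place. The tape roll, green fruit and other items look unmoved in the pictures; I did not measure those.

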